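Pin a fresh roll of practice paper onto its table holder

ROBOT

A 6-joint arm with a two-finger parallel gripper is mounted at the origin on a cart in front of the work surface, level with it; the furniture and walls round the work are solid. World frame = base frame: x ahead of the robot, y to its left, z up, the work surface at z = 0. Lengths are in m, angles in rad, forces in N, time in s.
With the tool pointing down it reaches from about 0.3 to 0.875 m from the base axis. Payload 4.2 kg.
Tool frame: the origin (TCP) lies on the mounting face of the last link; the fingertips stand 173 mm ahead of it and the grasp point (between the pads) lies 155 mm ahead of it; z points along the fingers, y is the direction in which the jaws open and shut (so a half turn about z gives the same grasp; the last joint's range is limited). The gripper opens to 85 mm and grips with 20 to 120 N. Pads are 22 mm wide; open, the fingers measure 114 mm over their backs; the gripper's body (76 mm by 85 mm) begins 54 mm behind the grasp point. The pads swing forward as they close: fully open they stand 13 mm farther back than shut.
Start: joints at [-1.166, 0.32, 1.565, -0, 1.257, -0.02], TCP at [0.237, -0.524, 0.405] pointing down, gripper open.
Joint ranges: [-3.11, 3.11], [-0.84, 2.01], [0.21, 2.61], [-1.34, 4.49], [0.05, 2.63], [-2.56, 2.56]. Speed limits (rad/s): [2.57, 2.57, 3.14, 3.14, 3.14, 3.14].

INTERFACE

Orientations are given as a rotation vector (axis times angle).
In Python, from rig import env, cams, close_job gives the robot as it stands.
- The arm moves only by the shell command python3 -m crank 'ROWS' [FORCE]. ROWS is JSON, a list of rows, each an object of numbers: "gripper": the gripper's target within -1 to 1 (shut at 1, half-way at 0, fully open at -1); "tx", "ty", "tz": the shift along the tool's x, y, z in cm; "twist": the turn about the tool's z in rad. A call has exactly 5 rows; each row shifts and turns the commanded pose from where the row before left it, along the tool's axes as they then stand; what a row does not reach is not made up. A row lasts 1/10 s, in which the tool goes at most 50 mm and 8.59 degrees, less where a joint would pass 70% of its speed; a pose out of reach is approached as far as the arm can. A call with a gripper value outside its range is refused whole. The fingers move at their own pace and stop on an object; FORCE is the grip in N (left out, the last holds). Time passes only in rows, so rows that do not move let the fingers close, or fill a call up. It gives the time, the measured TCP pose, the force and the opening at its end, in the units of the state.
- env.get_obs(): the state, without advancing time (a new reading comes with each control period).
- cams.grab_frame(name): name is "scene" or "top" or "wrist"; returns the picture (420x560x3 uint8, blue, green, red); there is no depth.
- cams.camera_info(name): a dict with "fx", "fy", "cx", "cy" (pixels), "D" ([k1, k2, p1, p2, k3] as OpenCV has them; the pictures are not rectified), "xyz" and "attitude" of the camera in the world. Camera axes: x right, y up, looking along -z (the intrinsics and any distortion apply to the point x, -y, -z); pixel columns grow to the right and rows downward; lengths in m; the calibration is good to about 2 mm. A picture is of the moment at which its call begins: read the wrist's pose just before it. camera_info takes no time and is no camera call; for the wrist camera it gives the pose at the moment of the call.
- close_job(): hands the job in, once; it reports no verdict.
The state is a dict: "clock": time; "joint_positions": joint angles; "joint_vel": joint speeds; "joint_torque": joint torques, N m; "position": TCP position; "tool_rot": TCP orientation; "force": force on the tool from outside, world axes, zero at the start; "torque": the same for the moment, N m; "opening": finger opening in m.
Only numpy, scipy, OpenCV 4.12 (cv2) and the standard library are available. Lean on these libraries where they do the work, as an engineer would, in place of code of your own. Each camera call takes 0.05 s, during which the arm holds its last target.

TASK

Slide the black keeper collar along the spindle until it is fully home against the paper roll. Then lift the linch pin with the red grip out of the tool block and, pressing the sprung brass washer back with it and feeling for the hole behind, push it gently down through the spindle until its shoulder sits on the bar, ring toward the spindle's free end. Last, flip the sprung ring down over the spindle end until it snaps under the pin's tip, let go, and leave the other things where they are.

Things in the scene. Friction and masses are not known exactly. Their poses are not given: they have to be found in the camera images.
- roll_holder: Table holder, fixed: beech base 112x190 mm with an upright at its +y end, from which a 20 mm square steel spindle, axis 95 mm above the table, runs level toward -y (its free end) through a white paper roll, 72 mm diameter, 90 mm long. Origin: on the table, 58.5 mm from pin_hole toward +y. z up.
- pin_hole (a point): Nominal middle of the spindle's vertical cross-hole, on the bar's upper face, 105 mm above the table; axes as roll_holder. The spindle is clamped where the last user set it, so the true hole lies anywhere up to 8.5 mm from here, either way along y. Hole 10.5 mm diameter, right through, mouth hardly chamfered; the bar ends 25 mm beyond it.
- washer_face (a point): Free-end face of the brass thrust washer on the collar, on the spindle's axis; 32 mm diameter, 4 mm thick, 6 mm proud of the bar's upper face. With the collar home it rests 7 mm from pin_hole toward -y, usually hiding the hole, 8.5 mm or more from the bar's end. A coil spring lets it be pushed back toward +y by up to 21 mm (1.5 N, plus 0.2 N per mm); it comes back when freed.
- collar (a joint): Keeper collar on the spindle, slide in m: 0 = home against the roll, grows toward the free end (starts 4 to 8 mm out); drags with 3 N and stays where it is left.
- collar_rim (a point): Black collar: flange of 64 mm diameter, 5 mm thick; on its free-end side a 36 mm hub, 4 mm long, a spring and the washer, whose face is 30 mm from the flange's. This point: on the flange's free-end face, 26 mm above the spindle's axis, 6 mm under its top edge; hub, spring and washer stay 8 mm or more below it. Push here toward +y.
- pin_grip (a point): Centre of the linch pin's red grip, a rounded block 14 mm (x) by 16 mm (y), 27 mm tall. z runs up along the pin; the open ring points to -y. The centre is 23 mm above the underside of the shoulder, so 23 mm above the bar when seated. Below the grip a steel head, 17 mm wide (x), ends 10.5 mm above the shoulder's underside.
- linch_pin: Linch pin, loose, about 95 g, standing at the start in a hole of the tool block. Origin: middle of the underside of its shoulder (19 mm in x; from 8.5 mm on the ring's side to flush with the shank on the other); axes as pin_grip. The round shank below is 8.5 mm in diameter; its tip is 34 mm below the origin and its last 2.5 mm taper to a flat end 6.8 mm in diameter. Top of the grip: 36.5 mm above the origin.
- tool_block: Fixed wooden block, 50x110x42 mm, origin under its centre; the pin is parked in the hole 25 mm from the centre toward -y (10.5 mm diameter, 38 mm deep); an awl with a dark handle, 94 mm high, stands 36 mm toward +y.
- ring (a joint): Sprung wire ring hinged on the pin's head, rad: 0 = open, level; 1.66 = closed, hanging down with its bow under the tip. An over-centre spring holds it open and, once it is pushed down past about 0.5, snaps it shut; about 1 N down on the bow moves it.
- ring_bow (a point): Middle of the ring's far side (4 mm steel wire, ring 40 mm wide), 46 mm from the hinge. The hinge line is parallel to the pin's x, 4 mm from its axis toward -y and 6 mm above the shoulder's underside.
- ink_bottle_c: Bystander: red squeeze bottle of ink, 38x38x86 mm; origin under its centre.
- clip_tin: Bystander: small grey lidded tin, 54x76x23 mm; origin under its centre.
- eraser: Bystander: eraser in a green sleeve, 19x43x12 mm; origin under its centre.
- glue_stick: Bystander: glue stick with a blue cap, standing, 25x25x88 mm; origin under its centre.
- ink_stone: Bystander: black slate ink stone, 68x118x15 mm; origin under its centre.
- ink_stick_a: Bystander: black ink stick, 20x75x10 mm; origin under its centre.
- seal_a: Bystander: brown stone seal, standing, 20x20x54 mm; origin under its centre.
Mind the look-alikes: they are no part of the job. What is shaped like the linch_pin but purple is not meant.

How it is judged:
By the outcome, as a careful person would: the job done as asked, in the order asked, and still so for the second after the job is handed in, with the robot touching nothing.
It also fails if it takes over 72 s, if anything falls off the work surface, if the arm or the gripper's body presses on something with over 40 N, if the wrist force passes 120 N, or if a joint passes its speed limit or range.

## Working session

There is one attempt and no reset: what is moved stays moved. The work goes in short steps, Python scripts to look and compute and a shell command to move; the robot and the scene stay as the last step left them, time stands still between calls to the robot, and variables do not carry over. Pictures are saved under pics/ and viewed, and the job is handed in when it is done.

```bash
ls; mkdir -p pics
cat > h.py <<'E'
import numpy as np, cv2
from rig import env, cams
from scipy.spatial.transform import Rotation as R
E
python3 - <<'E'
from h import *
o=env.get_obs(); print(o)
for n in("scene","top","wrist"):
    i=cams.camera_info(n); print(n,i)
    cv2.imwrite(f"pics/{n}0.png",cams.grab_frame(n))
E
```

```text
pics
{'clock': 0.0, 'joint_positions': array([-1.16602264e+00,  3.20306868e-01,  1.56567833e+00,  6.51575347e-06,
        1.25740000e+00, -2.00365539e-02]), 'joint_vel': array([ 7.22675330e-04, -7.55141190e-05,  3.03904742e-04,  3.79033932e-04,
        8.31978926e-04, -6.36824513e-05]), 'joint_torque': array([-2.98727741e-05, -4.15523350e+01, -2.34164608e+01, -5.38492668e-05,
        8.36723222e-03,  1.95268211e-05]), 'position': array([ 0.23690201, -0.52374759,  0.40387366]), 'tool_rot': array([-3.06927027e+00, -6.61909833e-01,  5.28472132e-04]), 'force': array([ 0.5571485 , -0.64291073,  0.48472913]), 'torque': array([-0.07221798, -0.00248929,  0.0356821 ]), 'opening': 0.08547048259606621}
scene {'fx': 542.2378043066989, 'fy': 542.2378043066989, 'cx': 274.2450391682293, 'cy': 216.6136268927765, 'D': array([-0.07979036,  0.        ,  0.        ,  0.        ,  0.        ]), 'xyz': array([-0.26566   ,  0.66941128,  0.90221639]), 'attitude': array([ 0.51181001, -1.00477646, -2.02945533])}
top {'fx': 443.6085992336978, 'fy': 443.6085992336978, 'cx': 271.39530951205865, 'cy': 213.16697523764287, 'D': array([0.04585937, 0.        , 0.        , 0.        , 0.        ]), 'xyz': array([0.35115097, 0.05882159, 1.41288359]), 'attitude': array([ 0.14001546, -0.15105887, -1.56256943])}
wrist {'fx': 315.9411091290912, 'fy': 315.9411091290912, 'cx': 275.2485993704953, 'cy': 209.91319282225297, 'D': array([-0.06826118,  0.        ,  0.        ,  0.        ,  0.        ]), 'xyz': array([ 0.29728832, -0.49753008,  0.37316905]), 'attitude': array([-0.23235044,  0.1520217 , -1.13940025])}
```

View pics/scene0.png

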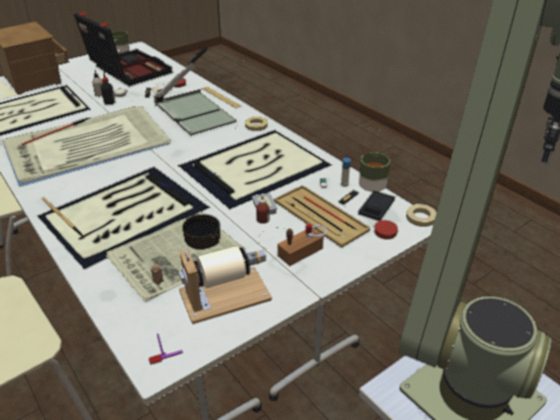

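View pics/top0.png

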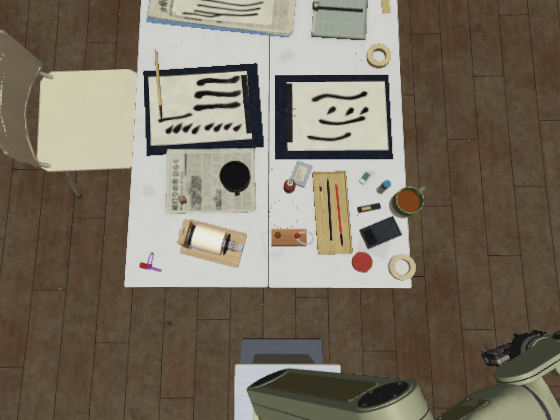

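View pics/wrist0.png

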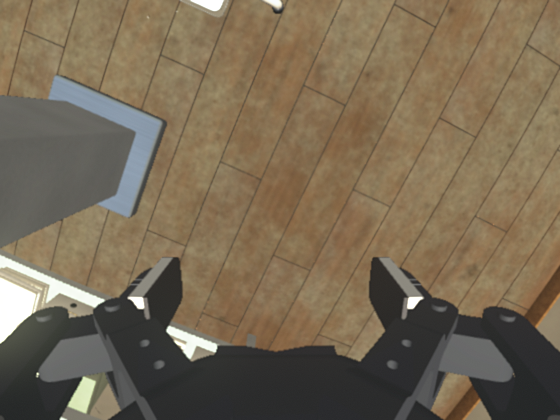

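```bash
cat >> h.py <<'E'
def undist(info,uv):
    K=np.array([[info['fx'],0,info['cx']],[0,info['fy'],info['cy']],[0,0,1]])
    return cv2.undistortPoints(np.array(uv,float).reshape(-1,1,2),K,np.array(info['D'])).reshape(-1,2)
def rays(info,uv):
    p=undist(info,uv); d=np.c_[p[:,0],-p[:,1],-np.ones(len(p))]
    d=R.from_rotvec(info['attitude']).apply(d)
    return np.array(info['xyz']),d/np.linalg.norm(d,axis=1)[:,None]
def onz(info,uv,z):
    c,d=rays(info,uv); return c+d*((z-c[2])/d[:,2])[:,None]
def proj(info,P):
    P=np.atleast_2d(P); Rm=R.from_rotvec(info['attitude'])
    q=Rm.inv().apply(P-np.array(info['xyz'])); q=q*[1,-1,-1]
    K=np.array([[info['fx'],0,info['cx']],[0,info['fy'],info['cy']],[0,0,1]])
    return cv2.projectPoints(q,np.zeros(3),np.zeros(3),K,np.array(info['D']))[0].reshape(-1,2)
def tri(i1,uv1,i2,uv2):
    c1,d1=rays(i1,[uv1]);c2,d2=rays(i2,[uv2]);d1=d1[0];d2=d2[0]
    A=np.c_[d1,-d2];s=np.linalg.lstsq(A,c2-c1,rcond=None)[0]
    a=c1+s[0]*d1;b=c2+s[1]*d2
    return (a+b)/2,np.linalg.norm(a-b)
def crop(im,x0,y0,x1,y1,k,name):
    cv2.imwrite(name,cv2.resize(im[y0:y1,x0:x1],None,fx=k,fy=k,interpolation=cv2.INTER_CUBIC))
E
python3 - <<'E'
from h import *
a=cv2.imread('pics/top0.png');b=cv2.imread('pics/scene0.png')
crop(a,130,205,330,285,4,'pics/topc.png')
crop(b,170,180,340,320,4,'pics/scenec.png')
E
```

```text
(no output)
```

View pics/topc.png

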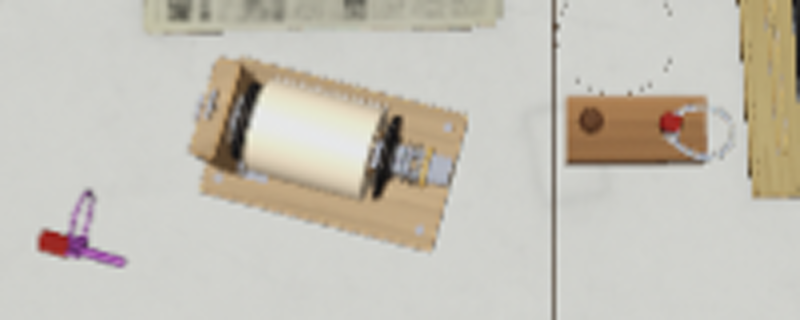

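View pics/scenec.png

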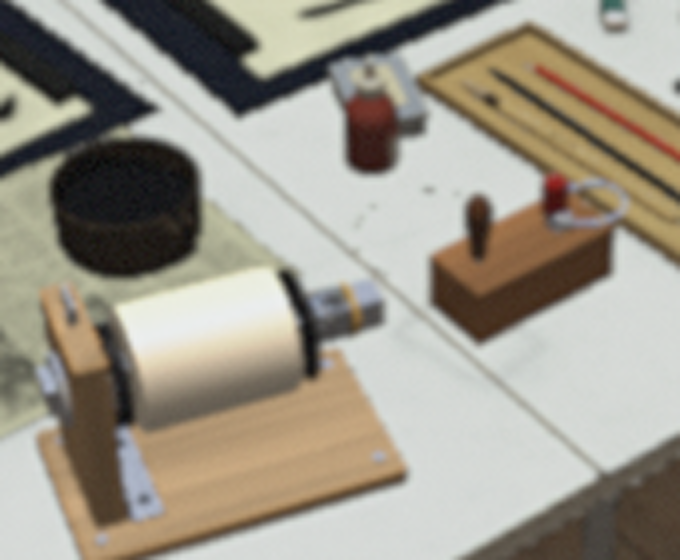

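Run:
```python
from h import *
t=cams.camera_info('top');s=cams.camera_info('scene')
T=lambda x,y:(130+x/4-.375,205+y/4-.375)
S=lambda x,y:(170+x/4-.375,180+y/4-.375)
def o(n,x,y,z): print(n,onz(t,[T(x,y)],z).round(4))
for z in (0.015,):
  o('UR',468,112,z);o('LR',437,250,z);o('LL',202,192,z)
o('end a',458,153,.105);o('end b',452,186,.105);
o('grip top',672,122,.0785);o('awl',591,121,.094)
o('blk',567,96,.042);o('blk',708,97,.042);o('blk',706,163,.042);o('blk',567,163,.042)
print(tri(t,T(672,123),s,S(556,182)), tri(t,T(452,186),s,S(383,293)),tri(t,T(437,250),s,S(405,476)),tri(t,T(468,112),s,S(338,350)))
```

```text
UR [[0.5502 0.1279 0.015 ]]
LR [[0.4411 0.1507 0.015 ]]
LL [[0.4861 0.3357 0.015 ]]
end a [[0.5067 0.1304 0.105 ]]
end b [[0.4823 0.1345 0.105 ]]
grip top [[ 0.534  -0.03    0.0785]]
awl [[0.5324 0.0317 0.094 ]]
blk [[0.5592 0.0494 0.042 ]]
blk [[ 0.5588 -0.0607  0.042 ]]
blk [[ 0.5071 -0.0585  0.042 ]]
blk [[0.5067 0.0493 0.042 ]]
(array([ 0.53408561, -0.03013259,  0.07379875]), np.float64(0.0004589572498083939)) (array([0.48380806, 0.13624385, 0.10485075]), np.float64(0.004625537600440393)) (array([0.44324258, 0.15293816, 0.00284209]), np.float64(0.003951535942742788)) (array([0.55044346, 0.12749357, 0.00900859]), np.float64(0.0017499153135677051))
```

```bash
cat >> h.py <<'E'
def st():
    o=env.get_obs(); Rt=R.from_rotvec(o['tool_rot']).as_matrix()
    print('t%.2f'%o['clock'],'p',(o['position']*1000).round(1),'psi %.3f'%np.arctan2(Rt[1,0],Rt[0,0]),'F',o['force'].round(1),'open %.1f'%(o['opening']*1000),'j',o['joint_positions'].round(2),'tilt',(Rt[:2,2]*1000).round(1))
    return o,Rt
def towards(p,o,Rt):  # cm shifts in tool axes to bring TCP to p
    print('shift cm',(Rt.T@(np.array(p)-o['position'])*100).round(2))
E
python3 - <<'E'
from h import *
o,Rt=st(); i=cams.camera_info('wrist')
print(Rt.T@(i['xyz']-o['position']), Rt.T@R.from_rotvec(i['attitude']).as_matrix())
E
python3 -m crank '[{"twist":-0.13},{"twist":-0.13},{"twist":-0.13},{"twist":-0.13},{"twist":-0.13}]'
```

```text
t0.15 p [ 236.9 -523.8  404.1] psi 0.425 F [-0.2 -0.2 -0.6] open 85.1 j [-1.17  0.32  1.57  0.    1.26 -0.02] tilt [-0.5  1.3]
[0.06582476 0.00101825 0.03078987] [[-4.77108325e-04  9.65659365e-01  2.59811014e-01]
 [ 9.99999886e-01  4.62255626e-04  1.18265947e-04]
 [-5.89448412e-06  2.59811041e-01 -9.65659476e-01]]invalid input
```

```bash
python3 -m crank '[{"gripper":-1,"tx":0,"ty":0,"tz":0,"twist":-0.13},{"gripper":-1,"tx":0,"ty":0,"tz":0,"twist":-0.13},{"gripper":-1,"tx":0,"ty":0,"tz":0,"twist":-0.13},{"gripper":-1,"tx":0,"ty":0,"tz":0,"twist":-0.13},{"gripper":-1,"tx":0,"ty":0,"tz":0,"twist":-0.13}]' 40; python3 -c "
from h import *
st()"
```

```text
clock: 0.65
position: [0.2369, -0.5238, 0.4044]
tool_rot: [-2.694, -1.615, -0.0]
force: [-0.5, -1.1, 0.2]
opening: 0.0856
t0.65 p [ 236.9 -523.8  404.4] psi 1.080 F [-0.5 -1.1  0.2] open 85.6 j [-1.17  0.32  1.57  0.    1.26 -0.68] tilt [-0.3  0.7]
```

```bash
python3 -m crank '[{"gripper":-1,"tx":3.6,"ty":1.4,"tz":0.5,"twist":-0.11},{"gripper":-1,"tx":3.6,"ty":1.4,"tz":0.5,"twist":-0.11},{"gripper":-1,"tx":3.6,"ty":1.4,"tz":0.5,"twist":-0.11},{"gripper":-1,"tx":3.6,"ty":1.4,"tz":0.5,"twist":0},{"gripper":-1,"tx":3.6,"ty":1.4,"tz":0.5,"twist":0}]'; python3 -m crank '[{"gripper":-1,"tx":3.6,"ty":1.4,"tz":0.5,"twist":0},{"gripper":-1,"tx":3.6,"ty":1.4,"tz":0.5,"twist":0},{"gripper":-1,"tx":3.6,"ty":1.4,"tz":0.5,"twist":0},{"gripper":-1,"tx":3.6,"ty":1.4,"tz":0.5,"twist":0},{"gripper":-1,"tx":3.6,"ty":1.4,"tz":0.5,"twist":0}]';python3 -c "
from h import *
o,Rt=st();towards([.534,-.03,.33],o,Rt)"
```

```text
clock: 1.15
position: [0.3563, -0.3722, 0.3792]
tool_rot: [-2.398, -2.029, -0.0]
force: [-1.4, -0.2, -0.7]
opening: 0.0856
clock: 1.65
position: [0.455, -0.2062, 0.3544]
tool_rot: [-2.398, -2.03, 0.0]
force: [-0.4, -0.4, -0.1]
opening: 0.0855
t1.65 p [ 455.  -206.2  354.4] psi 1.405 F [-0.4 -0.4 -0.1] open 85.5 j [-0.45  0.24  1.81 -0.    1.09 -0.28] tilt [-0.1 -0. ]
shift cm [18.68  4.88  2.44]
```

```bash
python3 -m crank '[{"gripper":-1,"tx":3.7,"ty":1.0,"tz":0.5,"twist":0},{"gripper":-1,"tx":3.8,"ty":1.0,"tz":0.5,"twist":0},{"gripper":-1,"tx":3.8,"ty":1.0,"tz":0.5,"twist":0},{"gripper":-1,"tx":3.7,"ty":1.0,"tz":0.5,"twist":0},{"gripper":-1,"tx":3.7,"ty":0.9,"tz":0.4,"twist":0}]';python3 -c "
from h import *
st()
cv2.imwrite('pics/w1.png',cams.grab_frame('wrist'))"
```

```text
clock: 2.15
position: [0.5341, -0.0297, 0.3302]
tool_rot: [-2.398, -2.03, 0.001]
force: [0.5, -0.2, -0.2]
opening: 0.0854
t2.15 p [534.1 -29.7 330.2] psi 1.405 F [ 0.5 -0.2 -0.2] open 85.4 j [-0.08  0.32  1.77 -0.    1.06  0.09] tilt [-0.5 -0.2]
```

View pics/w1.png

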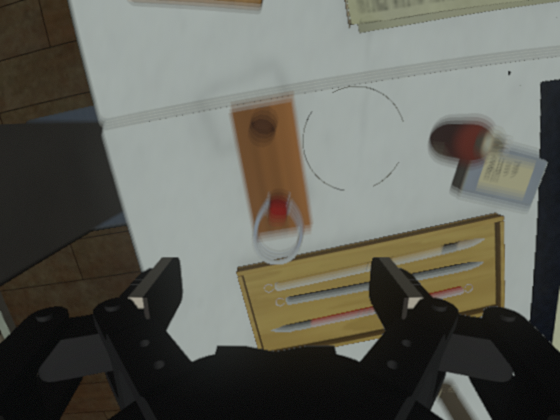

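```bash
python3 -c "
from h import *
im=cams.grab_frame('wrist')
st(); i=cams.camera_info('wrist')
cv2.imwrite('pics/w2.png',im); crop(im,200,80,350,280,3,'pics/w2c.png')"
```

```text
t2.25 p [534.9 -28.  329.9] psi 1.409 F [-0.1  0.   0.4] open 85.3 j [-0.07  0.32  1.77  0.    1.06  0.09] tilt [-0.4  1.3]
```

View pics/w2c.png

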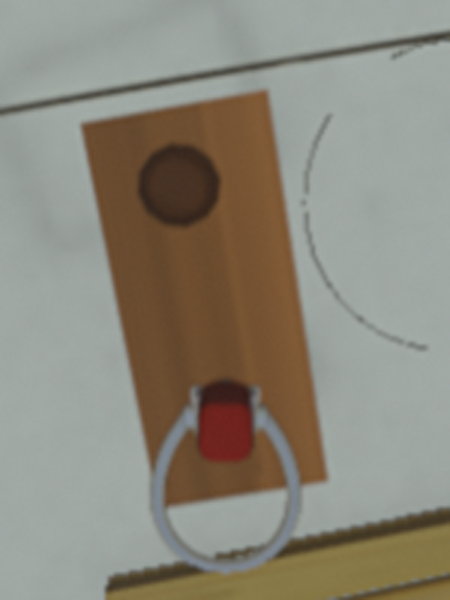

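Run:
```python
from h import *
im=cv2.imread('pics/w2.png');i=cams.camera_info('wrist')
hsv=cv2.cvtColor(im,cv2.COLOR_BGR2HSV)
m=((hsv[...,0]<8)|(hsv[...,0]>172))&(hsv[...,1]>150)&(hsv[...,2]>60);m[:200]=0;m[240:]=0;m[:,:255]=0;m[:,300:]=0
for thr in (60,120,140):
    mm=m&(hsv[...,2]>thr)
    ys,xs=np.nonzero(mm);print(thr,len(xs),xs.min(),xs.max(),ys.min(),ys.max(),xs.mean(),ys.mean())
C=lambda x,y:(200+x/3-.333,80+y/3-.333)
print('top c',onz(i,[C(226,433)],.0785),'edges',onz(i,[C(198,430),C(254,430),C(226,404),C(226,461)],.0785))
a=onz(i,[C(193,398),C(260,398),C(227,570),C(153,495),C(300,495)],.048);print(a)
v=a[2]-(a[0]+a[1])/2;w=a[1]-a[0];u=a[4]-a[3]
print('yaw from ring',np.arctan2(v[0],-v[1]),'ears',np.arctan2(w[1],w[0]),np.arctan2(u[1],u[0]),np.linalg.norm(u))
b=onz(i,[C(82,124),C(267,91),C(327,480),C(166,507)],.042);print(b)
print('block yaw',[np.arctan2(-(b[q]-b[p])[0],(b[q]-b[p])[1]) for p,q in((3,0),(2,1))])
```

```text
60 324 266 283 213 233 274.5740740740741 223.40123456790124Traceback (most recent call last):
  File "<stdin>", line 7, in <module>
    return umr_minimum(a, axis, None, out, keepdims, initial, where)
ValueError: zero-size array to reduction operation minimum which has no identity
```

Run:
```python
from h import *
i=cams.camera_info('wrist')
C=lambda x,y:(200+x/3-.333,80+y/3-.333)
print('top c',onz(i,[C(226,433)],.0785),'edges',onz(i,[C(198,430),C(254,430),C(226,404),C(226,461)],.0785))
a=onz(i,[C(193,398),C(260,398),C(227,570),C(153,495),C(300,495)],.048);print(a)
v=a[2]-(a[0]+a[1])/2;w=a[1]-a[0];u=a[4]-a[3]
print('yaw from ring',np.arctan2(v[0],-v[1]),'ears',np.arctan2(w[1],w[0]),np.arctan2(u[1],u[0]),np.linalg.norm(u))
b=onz(i,[C(82,124),C(267,91),C(327,480),C(166,507)],.042);print(b)
print('block yaw',[np.arctan2(-(b[q]-b[p])[0],(b[q]-b[p])[1]) for p,q in((3,0),(2,1))])
```

```text
top c [[ 0.53442745 -0.0327929   0.0785    ]] edges [[ 0.52781555 -0.03093574  0.0785    ]
 [ 0.54128676 -0.03313853  0.0785    ]
 [ 0.53561504 -0.02553686  0.0785    ]
 [ 0.53326127 -0.03991794  0.0785    ]]
[[ 0.52552687 -0.03090408  0.048     ]
 [ 0.5437042  -0.03387635  0.048     ]
 [ 0.52641404 -0.08344048  0.048     ]
 [ 0.50948985 -0.05714336  0.048     ]
 [ 0.55054797 -0.06385779  0.048     ]]
yaw from ring -0.1592941948951777 ears -0.1620806196192695 -0.16209982075996024 0.04160351050079394
[[ 0.50891558  0.04584024  0.042     ]
 [ 0.55815671  0.04617294  0.042     ]
 [ 0.55900566 -0.06293634  0.042     ]
 [ 0.51167601 -0.06364573  0.042     ]]
block yaw [np.float64(0.025207342603851216), np.float64(0.007780501744005292)]
```

```bash
python3 -c "
from h import *
o,Rt=st();towards([.497,.145,.33],o,Rt)"
python3 -m crank '[{"gripper":-1,"tx":3.4,"ty":-1.3,"tz":0,"twist":0.06},{"gripper":-1,"tx":3.4,"ty":-1.3,"tz":0,"twist":0},{"gripper":-1,"tx":3.4,"ty":-1.3,"tz":0,"twist":0},{"gripper":-1,"tx":3.3,"ty":-1.3,"tz":0,"twist":0},{"gripper":-1,"tx":3.2,"ty":-1.3,"tz":0,"twist":0}]';python3 -m crank '[{"gripper":1,"tx":0,"ty":0,"tz":0,"twist":0},{"gripper":1,"tx":0,"ty":0,"tz":0,"twist":0},{"gripper":1,"tx":0,"ty":0,"tz":0,"twist":0},{"gripper":1,"tx":0,"ty":0,"tz":0,"twist":0},{"gripper":1,"tx":0,"ty":0,"tz":0,"twist":0}]'
python3 -c "
from h import *
st();im=cams.grab_frame('wrist');cv2.imwrite('pics/w3.png',im)"
```

```text
t2.25 p [534.9 -28.  329.9] psi 1.409 F [-0.1  0.   0.4] open 85.3 j [-0.07  0.32  1.77  0.    1.06  0.09] tilt [-0.4  1.3]
shift cm [ 1.646e+01 -6.520e+00  1.000e-02]
clock: 2.75
position: [0.5052, 0.1463, 0.3306]
tool_rot: [2.458, 1.956, -0.001]
force: [0.9, 0.0, -0.5]
opening: 0.0852
clock: 3.25
position: [0.5059, 0.1447, 0.3307]
tool_rot: [2.459, 1.955, -0.0]
force: [-0.6, 0.7, -0.2]
opening: 0.0123
t3.25 p [505.9 144.7 330.7] psi 1.343 F [-0.6  0.7 -0.2] open 12.3 j [ 0.26  0.3   1.79 -0.    1.05  0.48] tilt [-0.1 -0.2]
```

View pics/w3.png

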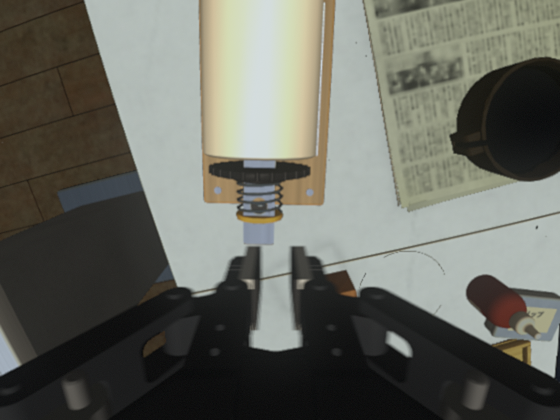

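```bash
python3 -c "
from h import *
im=cams.grab_frame('wrist');st();cv2.imwrite('pics/w4.png',im);crop(im,190,140,330,260,5,'pics/w4c.png')"
```

```text
t3.35 p [505.8 144.9 330.7] psi 1.344 F [-0.5 -0.3  0. ] open 0.5 j [ 0.26  0.3   1.79 -0.    1.05  0.48] tilt [ 0.1 -0.1]
```

View pics/w4c.png

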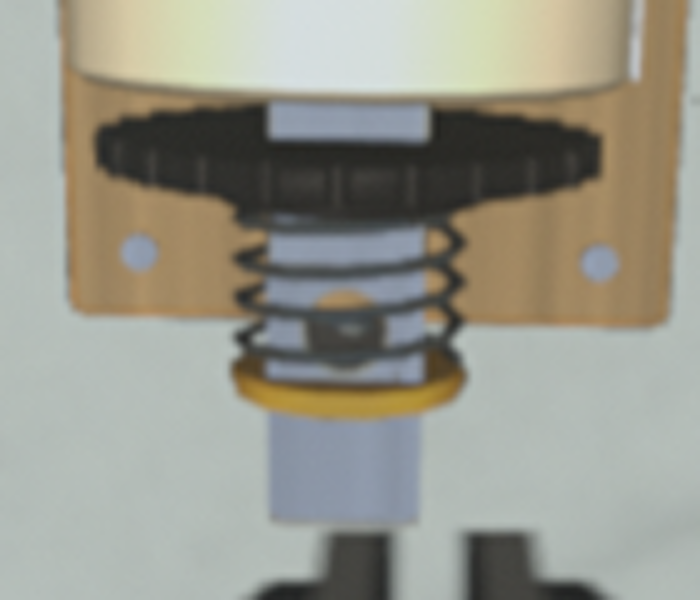

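Run:
```python
from h import *
i=cams.camera_info('wrist')
C=lambda x,y:(190+x/5-.4,140+y/5-.4)
ps=onz(i,[C(345,330),C(345,290),C(345,370),C(306,330),C(385,330),C(269,520),C(419,520),C(269,425),C(421,425),C(268,230),C(428,120),C(268,120)],.105)
print(ps.round(4))
h=ps[0];e=(ps[5]+ps[6])/2; print('hole-end',np.linalg.norm(h-e))
for p,q in((5,9),(5,11),(6,10)):
  d=ps[q]-ps[p];print('yaw',np.arctan2(-d[0],d[1]))
m=(ps[10]+ps[11])/2-e; print('yaw axis',np.arctan2(-m[0],m[1]))
print('width',np.linalg.norm(ps[6]-ps[5]),np.linalg.norm(ps[10]-ps[11]))
b=onz(i,[C(73,305),C(668,325)],.015);d=b[1]-b[0];print('base yaw',np.arctan2(d[1],d[0]),np.linalg.norm(d),b)
f=onz(i,[C(100,150),C(598,150)],.095);print('flange',f,np.linalg.norm(f[1]-f[0]))
print('flange top',onz(i,[C(345,165)],.127))
```

```text
[[0.4996 0.1621 0.105 ]
 [0.5009 0.1672 0.105 ]
 [0.4984 0.157  0.105 ]
 [0.4948 0.1632 0.105 ]
 [0.5046 0.161  0.105 ]
 [0.4837 0.1393 0.105 ]
 [0.5029 0.1349 0.105 ]
 [0.487  0.152  0.105 ]
 [0.5062 0.1476 0.105 ]
 [0.4933 0.1769 0.105 ]
 [0.5159 0.1857 0.105 ]
 [0.4968 0.1902 0.105 ]]
hole-end 0.025823495053682668
yaw -0.25087450002426837
yaw -0.2513104002716541
yaw -0.25025789685333044
yaw axis -0.250784315681226
width 0.019762110008648175 0.019706087152120057
base yaw -0.2625660978229224 0.11077181659467501 [[0.44159454 0.1569517  0.015     ]
 [0.54856989 0.12819982 0.015     ]]
flange [[0.4731725  0.1904991  0.095     ]
 [0.53635972 0.17579414 0.095     ]] 0.0648757268113926
flange top [[0.50651146 0.18550103 0.127     ]]
```

```bash
cat >> h.py <<'E'
HY=-0.25
def hol(p,H=(.4996,.1617)):
    hx=np.array([np.cos(HY),np.sin(HY)]);hy=np.array([-np.sin(HY),np.cos(HY)]);d=np.array(p[:2])-H
    return (np.array([d@hx,d@hy])*1000).round(2)
E
python3 -c "
from h import *
o,Rt=st();towards([.4984,.1569,.291],o,Rt)"
python3 -m crank '[{"gripper":1,"tx":0.6,"ty":-1.0,"tz":0,"twist":0.024},{"gripper":1,"tx":0.4,"ty":0,"tz":1,"twist":0},{"gripper":1,"tx":0,"ty":0,"tz":1,"twist":0},{"gripper":1,"tx":0,"ty":0,"tz":1,"twist":0},{"gripper":1,"tx":0,"ty":0,"tz":1,"twist":0}]'
python3 -c "
from h import *
o,Rt=st();print(hol(o['position']))"
```

```text
t3.35 p [505.8 144.9 330.7] psi 1.344 F [-0.5 -0.3  0. ] open 0.5 j [ 0.26  0.3   1.79 -0.    1.05  0.48] tilt [ 0.1 -0.1]
shift cm [ 1.   -0.99  3.97]
clock: 3.85
position: [0.4983, 0.1574, 0.2893]
tool_rot: [-2.481, -1.927, 0.002]
force: [1.0, -0.3, -0.5]
opening: 0.0
t3.85 p [498.3 157.4 289.3] psi 1.321 F [ 1.  -0.3 -0.5] open 0.0 j [ 0.28  0.34  1.85 -0.    0.95  0.53] tilt [-1.  -0.5]
[-0.2  -4.52]
```

```bash
python3 -m crank '[{"gripper":1,"tx":0.3,"ty":0,"tz":-0.1,"twist":0},{"gripper":1,"tx":0.2,"ty":0,"tz":0,"twist":0},{"gripper":1,"tx":0.2,"ty":0,"tz":0,"twist":0},{"gripper":1,"tx":0.2,"ty":0,"tz":0,"twist":0},{"gripper":1,"tx":0.1,"ty":0,"tz":0,"twist":0}]'
python3 -c "
from h import *
o,Rt=st();print(hol(o['position']));im=cams.grab_frame('wrist');cv2.imwrite('pics/w5.png',im);crop(im,190,120,350,240,5,'pics/w5c.png')"
```

```text
clock: 4.35
position: [0.5009, 0.1675, 0.2921]
tool_rot: [2.481, 1.927, 0.001]
force: [-0.3, 0.8, -1.2]
opening: -0.0003
t4.35 p [500.9 167.5 292.1] psi 1.321 F [-0.3  0.8 -1.2] open -0.3 j [ 0.3   0.35  1.84 -0.    0.96  0.55] tilt [0.9 0.2]
[-0.2   5.98]
```

View pics/w5.png

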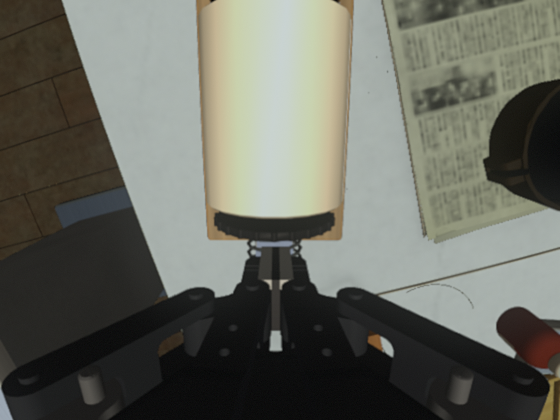

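```bash
python3 -m crank '[{"gripper":1,"tx":0.15,"ty":0,"tz":0.1,"twist":0},{"gripper":1,"tx":0.15,"ty":0,"tz":0.1,"twist":0},{"gripper":1,"tx":0.15,"ty":0,"tz":0,"twist":0},{"gripper":1,"tx":0.1,"ty":0,"tz":0,"twist":0},{"gripper":1,"tx":0.1,"ty":0,"tz":0,"twist":0}]'
python3 -c "
from h import *
o,Rt=st();print(hol(o['position']))"
python3 -m crank '[{"gripper":1,"tx":0.1,"ty":0,"tz":0,"twist":0},{"gripper":1,"tx":0.1,"ty":0,"tz":0,"twist":0},{"gripper":1,"tx":0.1,"ty":0,"tz":0,"twist":0},{"gripper":1,"tx":0,"ty":0,"tz":0,"twist":0},{"gripper":1,"tx":0,"ty":0,"tz":0,"twist":0}]'
python3 -c "
from h import *
o,Rt=st();print(hol(o['position']))"
```

```text
clock: 4.9
position: [0.5022, 0.1733, 0.2895]
tool_rot: [2.48, 1.927, -0.002]
force: [-0.2, -3.8, 0.0]
opening: 0.0003
t4.90 p [502.2 173.3 289.5] psi 1.321 F [-0.2 -3.8  0. ] open 0.3 j [ 0.31  0.35  1.83 -0.    0.96  0.56] tilt [-0.7 -1.2]
[-0.32 11.84]
clock: 5.4
position: [0.503, 0.1766, 0.2895]
tool_rot: [-2.481, -1.927, 0.0]
force: [0.4, -2.9, -1.7]
opening: 0.0
t5.40 p [503.  176.6 289.5] psi 1.321 F [ 0.4 -2.9 -1.7] open 0.0 j [0.32 0.36 1.83 0.   0.96 0.57] tilt [-0.2 -0. ]
[-0.33 15.25]
```

Dragging at 3 N; continue until the force climbs.

```bash
for k in 1; do python3 -m crank '[{"gripper":1,"tx":0.1,"ty":0,"tz":0,"twist":0},{"gripper":1,"tx":0.1,"ty":0,"tz":0,"twist":0},{"gripper":1,"tx":0,"ty":0,"tz":0,"twist":0},{"gripper":1,"tx":0,"ty":0,"tz":0,"twist":0},{"gripper":1,"tx":0,"ty":0,"tz":0,"twist":0}]'; done
python3 -c "
from h import *
o,Rt=st();print(hol(o['position']));im=cams.grab_frame('wrist');crop(im,190,120,350,240,5,'pics/w6c.png')"
```

```text
clock: 5.9
position: [0.5034, 0.1777, 0.2896]
tool_rot: [2.479, 1.927, -0.004]
force: [-0.7, -7.6, -0.5]
opening: -0.0001
t5.90 p [503.4 177.7 289.6] psi 1.321 F [-0.7 -7.6 -0.5] open -0.1 j [ 0.32  0.36  1.83 -0.    0.96  0.57] tilt [-1.1 -2.5]
[-0.3 16.4]
```

View pics/w6c.png

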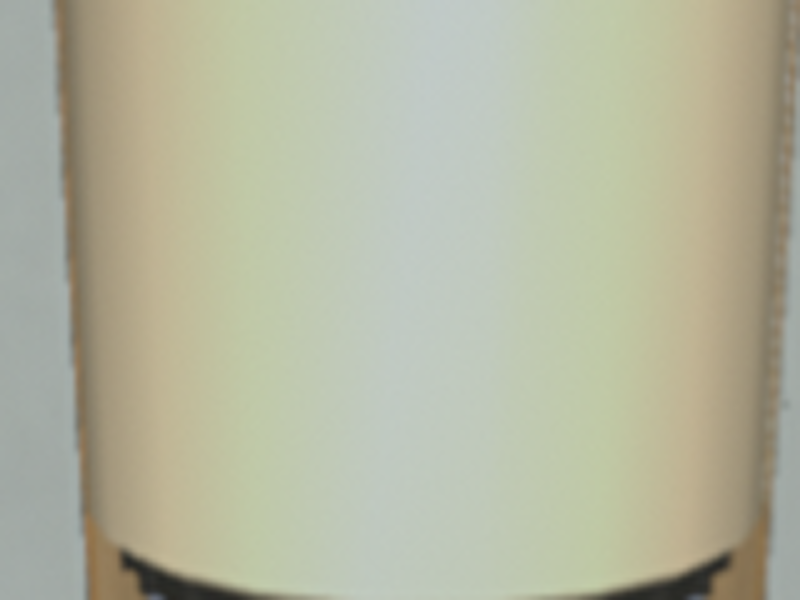

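```bash
python3 -m crank '[{"gripper":1,"tx":0.1,"ty":0,"tz":0,"twist":0},{"gripper":1,"tx":0.1,"ty":0,"tz":0,"twist":0},{"gripper":1,"tx":0,"ty":0,"tz":0,"twist":0},{"gripper":1,"tx":0,"ty":0,"tz":0,"twist":0},{"gripper":1,"tx":0,"ty":0,"tz":0,"twist":0}]'
python3 -c "
from h import *
o,Rt=st();print(hol(o['position']))"
```

```text
clock: 6.45
position: [0.5036, 0.1784, 0.2896]
tool_rot: [2.477, 1.927, -0.009]
force: [-1.3, -12.2, 1.9]
opening: 0.0
t6.45 p [503.6 178.4 289.6] psi 1.322 F [ -1.3 -12.2   1.9] open 0.0 j [ 0.32  0.36  1.82 -0.01  0.96  0.57] tilt [-2.3 -6. ]
[-0.31 17.2 ]
```

```bash
python3 -m crank '[{"gripper":1,"tx":-0.5,"ty":0,"tz":0,"twist":0},{"gripper":1,"tx":-1.0,"ty":0,"tz":0,"twist":0},{"gripper":1,"tx":-1.0,"ty":0,"tz":-1.5,"twist":0},{"gripper":1,"tx":-0.5,"ty":0,"tz":-2.5,"twist":0},{"gripper":1,"tx":0,"ty":0,"tz":0,"twist":0}]'
python3 -c "
from h import *
st();im=cams.grab_frame('wrist');o,_=st();print(hol(o['position']));cv2.imwrite('pics/w7.png',im);crop(im,190,140,330,260,5,'pics/w7c.png')"
```

```text
clock: 6.95
position: [0.4975, 0.1511, 0.3329]
tool_rot: [2.48, 1.925, 0.011]
force: [0.6, -0.3, -0.3]
opening: 0.0003
t6.95 p [497.5 151.1 332.9] psi 1.320 F [ 0.6 -0.3 -0.3] open 0.3 j [0.27 0.29 1.8  0.   1.04 0.52] tilt [7.1 2.8]
t7.00 p [497.  151.3 331.3] psi 1.320 F [-0.1 -0.2 -0.8] open -0.1 j [0.27 0.29 1.8  0.   1.04 0.52] tilt [4.4 2.1]
[  0.1  -10.74]
```

View pics/w7c.png

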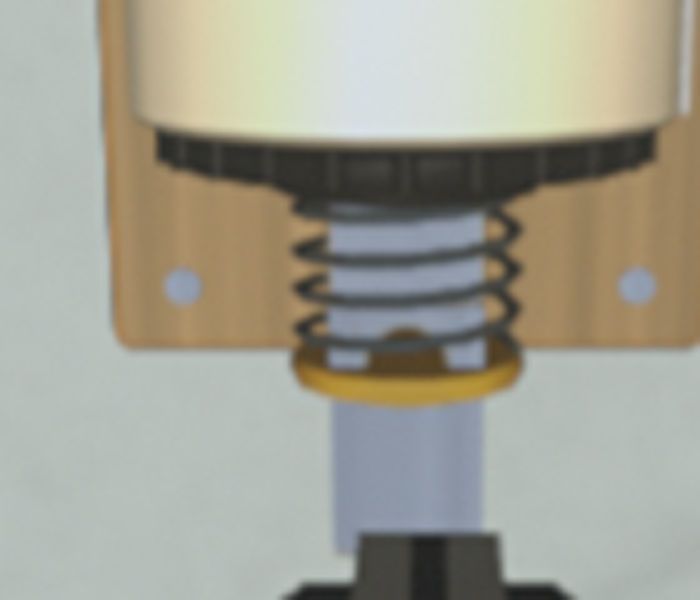

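Run:
```python
from h import *
im=cams.grab_frame('wrist');o,Rt=st();print(hol(o['position']));i=cams.camera_info('wrist');cv2.imwrite('pics/w8.png',im);crop(im,190,140,330,260,5,'pics/w8c.png')
for z in(.173,.165,.155):print(z,proj(i,o['position']+Rt@[0,0,z]),proj(i,o['position']+Rt@[.011,0,z]))
```

```text
t7.05 p [496.7 151.3 330.2] psi 1.320 F [ 0.7 -0.2  0.8] open -0.1 j [0.27 0.29 1.8  0.   1.04 0.52] tilt [1.8 1.2]
[ -0.25 -10.79]
0.173 [[273.94493447 262.65278364]] [[273.90704935 241.56022684]]
0.165 [[273.89007616 269.88048539]] [[273.8487153  247.82629245]]
0.155 [[273.81307678 280.04011553]] [[273.7665347  256.66426794]]
```

View pics/w8.png

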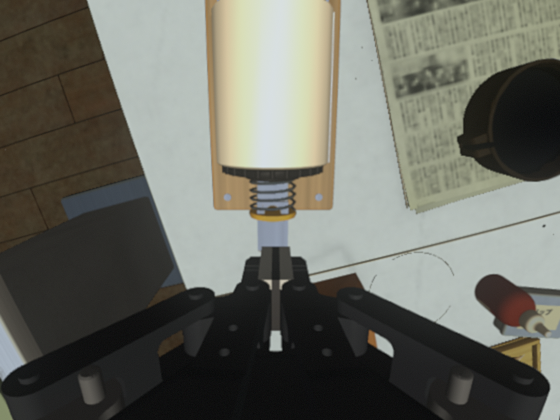

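View pics/w8c.png

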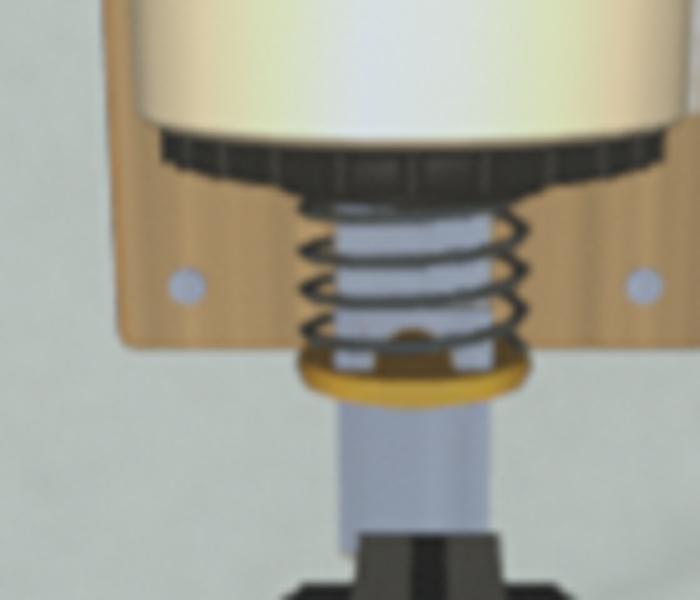

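Run:
```python
from h import *
i=cams.camera_info('wrist')
C=lambda x,y:(190+x/5-.4,140+y/5-.4)
ps=onz(i,[C(340,450),C(490,450),C(338,215),C(492,215),C(340,553)],.105)
for p in ps: print(hol(p))
print(hol(onz(i,[C(429,540)],.160)[0]))
```

```text
[-10.68 -10.97]
[  8.77 -11.  ]
[-10.46  19.87]
[ 8.74 19.84]
[-10.91 -25.31]
[ 0.72 -1.49]
```

```bash
python3 -m crank '[{"gripper":1,"tx":0,"ty":0,"tz":0,"twist":0},{"gripper":1,"tx":0,"ty":0,"tz":0,"twist":0},{"gripper":1,"tx":0,"ty":0,"tz":0,"twist":0},{"gripper":1,"tx":0,"ty":0,"tz":0,"twist":0},{"gripper":1,"tx":0,"ty":0,"tz":0,"twist":0}]' >/dev/null
python3 - <<'E'
from h import *
i=cams.camera_info('wrist');o,Rt=st();im=cams.grab_frame('wrist');print(hol(o['position']));cv2.imwrite('pics/w9.png',im);crop(im,190,140,330,260,5,'pics/w9c.png')
np.save('i9.npy',i,allow_pickle=True)
g=im.astype(float)
for r in (228,230,232,234,246,248): print(r,im[r,250:300].mean(axis=1).astype(int).tolist())
E
```

```text
t7.55 p [496.7 151.4 329.4] psi 1.321 F [ 0.3 -0.6 -0.1] open 0.1 j [ 0.27  0.29  1.81 -0.    1.04  0.52] tilt [-0.4 -0.2]
[ -0.29 -10.74]
228 [185, 186, 186, 185, 186, 186, 186, 187, 186, 176, 154, 148, 148, 148, 150, 150, 152, 152, 152, 153, 154, 152, 153, 153, 154, 153, 154, 155, 157, 157, 156, 155, 154, 151, 151, 150, 151, 154, 154, 156, 165, 181, 184, 184, 184, 183, 184, 185, 184, 184]
230 [186, 186, 186, 185, 185, 186, 185, 186, 186, 176, 154, 148, 148, 149, 149, 151, 153, 153, 152, 152, 154, 153, 154, 153, 153, 154, 155, 155, 158, 158, 157, 155, 153, 152, 149, 149, 151, 153, 155, 157, 167, 180, 184, 183, 183, 182, 183, 183, 184, 184]
232 [185, 184, 184, 184, 184, 186, 185, 185, 185, 175, 155, 149, 148, 149, 149, 151, 152, 152, 153, 154, 153, 154, 153, 152, 154, 154, 154, 155, 158, 157, 156, 156, 153, 151, 149, 149, 151, 153, 155, 159, 168, 181, 184, 183, 183, 183, 183, 184, 185, 185]
234 [185, 184, 185, 184, 184, 184, 184, 185, 185, 175, 155, 149, 148, 150, 150, 150, 152, 152, 153, 152, 153, 152, 153, 153, 153, 153, 155, 156, 158, 157, 156, 155, 154, 152, 150, 149, 151, 153, 155, 158, 169, 181, 184, 183, 182, 182, 183, 184, 184, 184]
246 [183, 183, 184, 184, 184, 185, 185, 186, 186, 179, 156, 132, 114, 111, 113, 114, 115, 115, 114, 115, 115, 115, 111, 109, 110, 110, 111, 111, 114, 116, 118, 117, 115, 114, 114, 113, 114, 114, 115, 129, 161, 183, 186, 185, 184, 184, 184, 184, 184, 184]
248 [183, 183, 184, 185, 185, 185, 185, 186, 186, 180, 156, 118, 75, 63, 64, 64, 64, 64, 65, 64, 64, 59, 46, 35, 33, 34, 33, 33, 38, 51, 64, 64, 63, 64, 65, 63, 63, 62, 66, 96, 148, 181, 185, 184, 183, 184, 184, 184, 184, 184]
```

View pics/w9c.png

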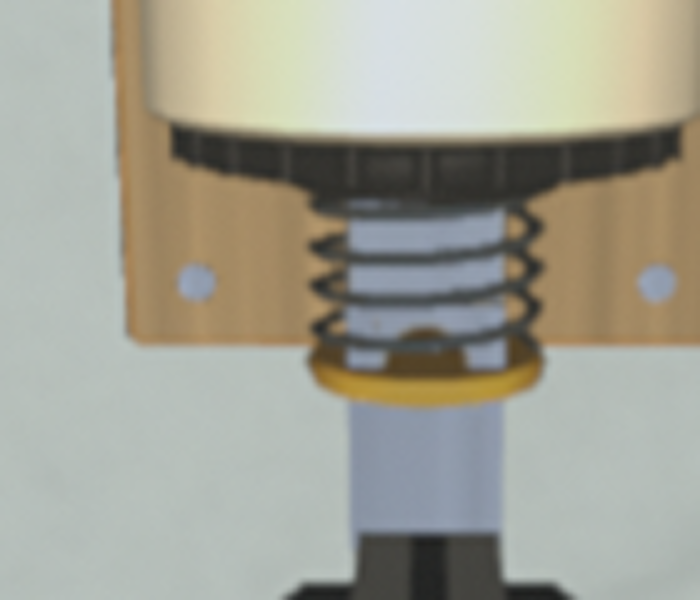

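```bash
python3 -m crank '[{"gripper":-1,"tx":0,"ty":0,"tz":0,"twist":-0.09},{"gripper":-1,"tx":-3.5,"ty":1.3,"tz":0,"twist":0},{"gripper":-1,"tx":-4.5,"ty":1.7,"tz":0,"twist":0},{"gripper":-1,"tx":-4.5,"ty":1.7,"tz":0,"twist":0},{"gripper":-1,"tx":-3.5,"ty":1.3,"tz":0,"twist":0}]' >/dev/null; python3 -m crank '[{"gripper":-1,"tx":-1.5,"ty":0.6,"tz":0,"twist":0},{"gripper":-1,"tx":0,"ty":0,"tz":2,"twist":0},{"gripper":-1,"tx":0,"ty":0,"tz":2,"twist":0},{"gripper":-1,"tx":0,"ty":0,"tz":0,"twist":0},{"gripper":-1,"tx":0,"ty":0,"tz":0,"twist":0}]'
python3 - <<'E'
from h import *
i=cams.camera_info('wrist');o,Rt=st();im=cams.grab_frame('wrist');cv2.imwrite('pics/w10.png',im);towards([.5336,-.0324,.229],o,Rt)
E
```

```text
clock: 8.6
position: [0.534, -0.0315, 0.2898]
tool_rot: [-2.391, -2.037, 0.0]
force: [-0.7, 0.5, 0.5]
opening: 0.0859
t8.60 p [534.  -31.5 289.8] psi 1.411 F [-0.7  0.5  0.5] open 85.9 j [-0.08  0.36  1.82  0.    0.96  0.08] tilt [-0.5  0.2]
shift cm [-0.1  -0.02  6.08]
```

View pics/w10.png

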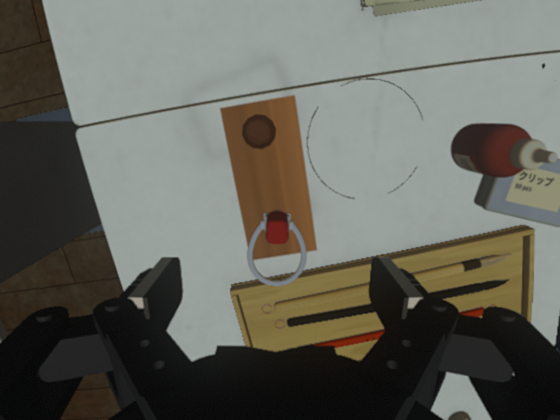

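Run:
```python
from h import *
im=cv2.imread('pics/w10.png');crop(im,230,190,330,290,6,'pics/w10c.png')
```

```text
(no output)
```

View pics/w10c.png

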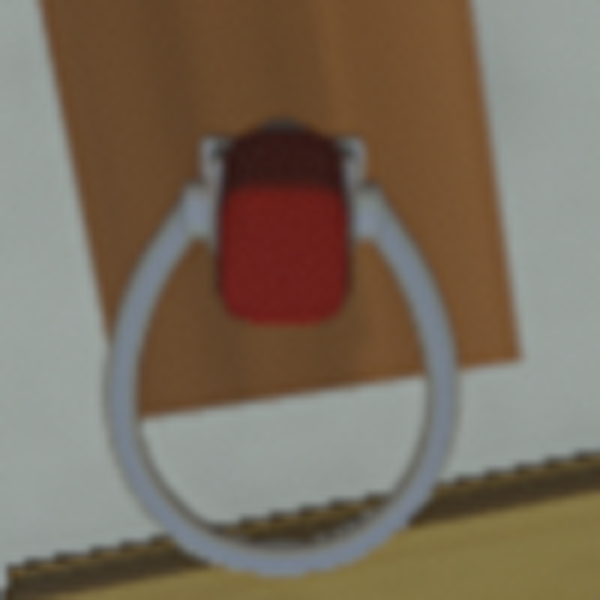

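Run:
```python
from h import *
o,Rt=st();i=cams.camera_info('wrist')
C=lambda x,y:(230+x/6-.417,190+y/6-.417)
for p,z in(((218,250),.0785),((352,250),.0785),((284,185),.0785),((284,323),.0785),((284,254),.0785),((200,150),.0485),((366,150),.0485),((284,562),.048)):
    q=onz(i,[C(*p)],z)[0];print(p,((Rt.T@(q-o['position']))[:2]*1000).round(2))
```

```text
t8.65 p [534.3 -31.5 290.4] psi 1.411 F [-0.2 -0.7 -0.5] open 85.6 j [-0.08  0.36  1.82  0.    0.96  0.08] tilt [1.1 0. ]
(218, 250) [ 2.81 -5.02]
(352, 250) [2.79 8.49]
(284, 185) [9.65 1.63]
(284, 323) [-5.06  1.64]
(284, 254) [2.37 1.63]
(200, 150) [ 4.73 -7.92]
(366, 150) [ 4.71 11.31]
(284, 562) [-48.48   1.87]
```

```bash
python3 -m crank '[{"gripper":-1,"tx":0.2,"ty":0.1,"tz":1.5,"twist":0},{"gripper":-1,"tx":0,"ty":0,"tz":1.6,"twist":0},{"gripper":-1,"tx":0,"ty":0,"tz":1.5,"twist":0},{"gripper":-1,"tx":0,"ty":0,"tz":1.5,"twist":0},{"gripper":-1,"tx":0,"ty":0,"tz":0,"twist":0}]'
python3 - <<'E'
from h import *
i=cams.camera_info('wrist');o,Rt=st();im=cams.grab_frame('wrist');cv2.imwrite('pics/w11.png',im)
print(proj(i,o['position']+Rt@[0,0,.1505]))
E
```

```text
clock: 9.15
position: [0.535, -0.0297, 0.2282]
tool_rot: [-2.39, -2.037, 0.002]
force: [-0.6, -0.1, -0.9]
opening: 0.0852
t9.15 p [535.  -29.7 228.2] psi 1.411 F [-0.6 -0.1 -0.9] open 85.2 j [-0.08  0.43  1.89  0.    0.82  0.08] tilt [-1.8  0.2]
[[273.900313   284.98478916]]
```

View pics/w11.png

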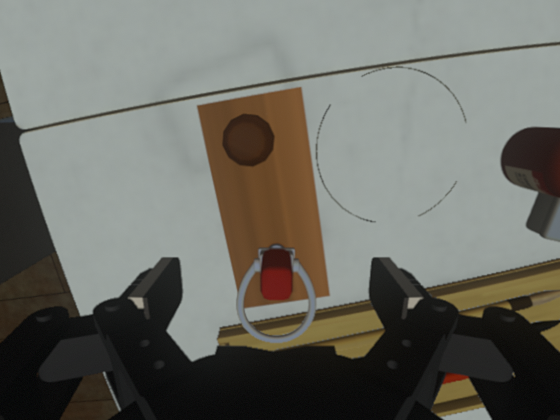

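```bash
python3 -m crank '[{"gripper":1,"tx":0,"ty":0.05,"tz":0,"twist":0},{"gripper":1,"tx":0,"ty":0,"tz":0,"twist":0},{"gripper":1,"tx":0,"ty":0,"tz":0,"twist":0},{"gripper":1,"tx":0,"ty":0,"tz":0,"twist":0},{"gripper":1,"tx":0,"ty":0,"tz":0,"twist":0}]' 40; python3 -m crank '[{"gripper":1,"tx":0,"ty":0,"tz":0,"twist":0},{"gripper":1,"tx":0,"ty":0,"tz":-0.2,"twist":0},{"gripper":1,"tx":0,"ty":0,"tz":-0.3,"twist":0},{"gripper":1,"tx":0,"ty":0,"tz":-0.5,"twist":0},{"gripper":1,"tx":0,"ty":0,"tz":-0.5,"twist":0}]';python3 - <<'E'
from h import *
i=cams.camera_info('wrist');o,Rt=st();im=cams.grab_frame('wrist');cv2.imwrite('pics/w12.png',im)
crop(im,200,190,350,350,4,'pics/w12c.png')
E
```

```text
clock: 9.7
position: [0.5357, -0.0303, 0.229]
tool_rot: [2.392, 2.037, 0.0]
force: [-0.1, 0.6, 6.3]
opening: 0.0133
clock: 10.2
position: [0.5358, -0.0303, 0.2441]
tool_rot: [2.392, 2.037, -0.0]
force: [-0.2, 0.7, -0.6]
opening: 0.0131
t10.20 p [535.8 -30.3 244.1] psi 1.411 F [-0.2  0.7 -0.6] open 13.1 j [-0.08  0.42  1.87 -0.    0.85  0.08] tilt [-0.1 -0.1]
```

View pics/w12c.png

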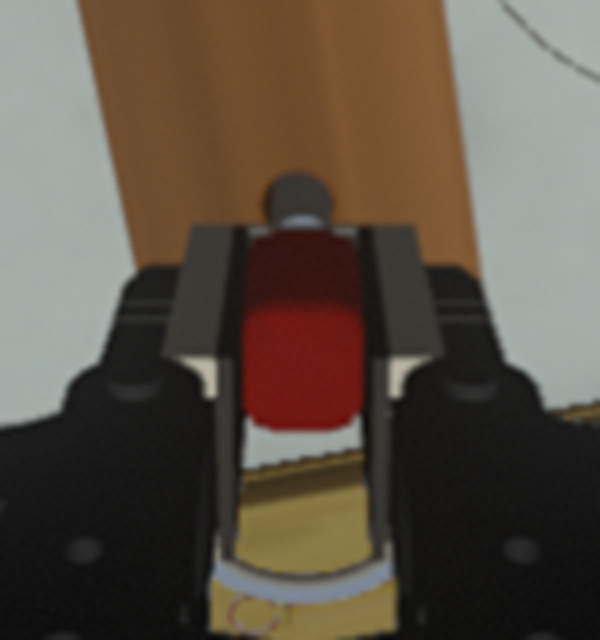

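```bash
python3 -m crank '[{"gripper":1,"tx":0,"ty":0,"tz":-2,"twist":0},{"gripper":1,"tx":0,"ty":0,"tz":-3,"twist":0},{"gripper":1,"tx":0,"ty":0,"tz":-3,"twist":0},{"gripper":1,"tx":0,"ty":0,"tz":-3,"twist":0},{"gripper":1,"tx":0,"ty":0,"tz":-1.5,"twist":0.09}]';python3 - <<'E'
from h import *
o,Rt=st();towards([.4954,.1473,.366],o,Rt)
E
```

```text
clock: 10.75
position: [0.536, -0.0303, 0.3718]
tool_rot: [2.481, 1.922, 0.006]
force: [0.9, 0.3, 0.3]
opening: 0.0132
t10.75 p [536.  -30.3 371.8] psi 1.319 F [0.9 0.3 0.3] open 13.2 j [-0.08  0.28  1.71 -0.    1.15  0.17] tilt [ 4.9 -0.5]
shift cm [16.18 -8.37  0.55]
```

```bash
python3 -m crank '[{"gripper":1,"tx":2.5,"ty":-1.3,"tz":0,"twist":0},{"gripper":1,"tx":3.7,"ty":-2,"tz":0,"twist":0},{"gripper":1,"tx":4,"ty":-2,"tz":0,"twist":0},{"gripper":1,"tx":3.6,"ty":-1.8,"tz":0,"twist":0},{"gripper":1,"tx":2.4,"ty":-1.2,"tz":0,"twist":0}]' >/dev/null; python3 -m crank '[{"gripper":1,"tx":0,"ty":0,"tz":0.5,"twist":0},{"gripper":1,"tx":0,"ty":0,"tz":1,"twist":0},{"gripper":1,"tx":0,"ty":0,"tz":0,"twist":0},{"gripper":1,"tx":0,"ty":0,"tz":0,"twist":0},{"gripper":1,"tx":0,"ty":0,"tz":0,"twist":0}]';python3 - <<'E'
from h import *
i=cams.camera_info('wrist');o,Rt=st();print(hol(o['position']));im=cams.grab_frame('wrist');cv2.imwrite('pics/w13.png',im)
crop(im,200,120,350,300,4,'pics/w13c.png')
crop(cams.grab_frame('scene'),170,180,340,320,4,'pics/s13.png')
E
```

```text
clock: 11.75
position: [0.4957, 0.1464, 0.3537]
tool_rot: [2.482, 1.925, -0.0]
force: [-0.7, 0.2, -1.0]
opening: 0.0136
t11.75 p [495.7 146.4 353.7] psi 1.319 F [-0.7  0.2 -1. ] open 13.6 j [ 0.27  0.27  1.78 -0.    1.1   0.52] tilt [ 0.1 -0.2]
[  0.   -15.77]
```

View pics/w13c.png

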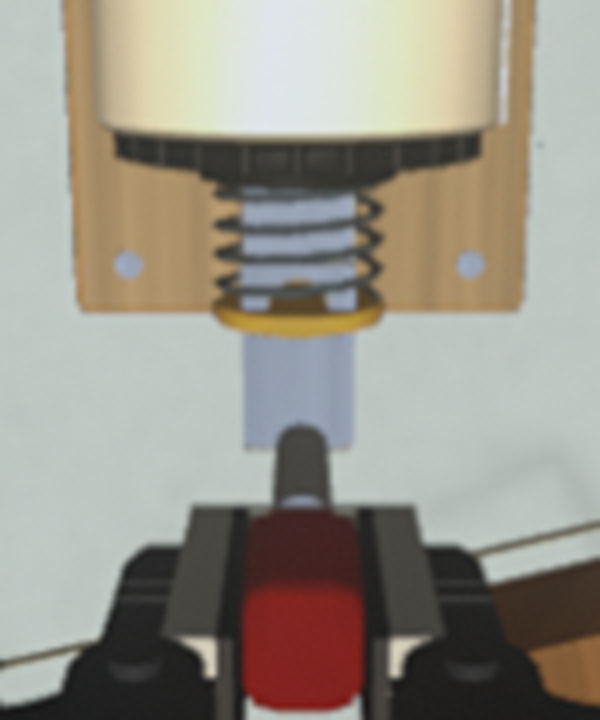

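View pics/s13.png

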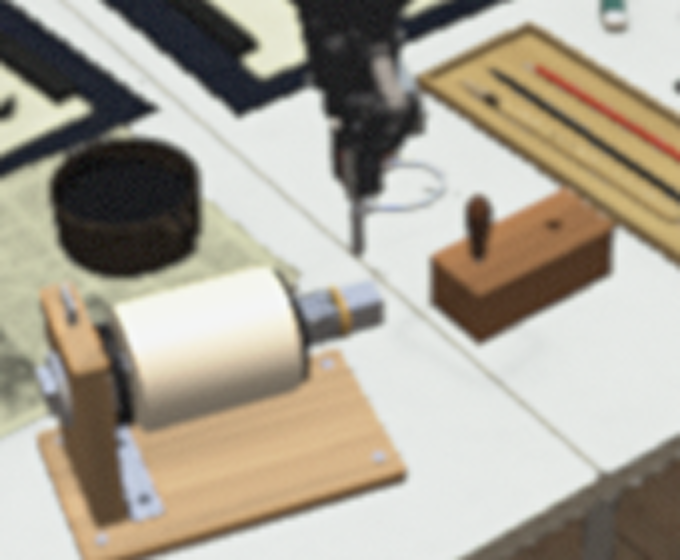

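Run:
```python
from h import *
o,Rt=st();i=cams.camera_info('wrist')
C=lambda x,y:(200+x/4-.375,120+y/4-.375)
def ontool(p,zt): # point on plane tool z=zt
    c,d=rays(i,[C(*p)]);c=Rt.T@(c-o['position']);d=Rt.T@d[0];return ((c+d*(zt-c[2])/d[2])*1000).round(2)
print('tip front',ontool((302,426),.221),ontool((276,440),.2185),ontool((329,440),.2185))
for p in((243,400),(353,400),(298,448),(298,334)):
  q=onz(i,[C(*p)],.105 if p[1]!=334 else .105)[0];print(p,hol(q),((Rt.T@(q-o['position']))*1000).round(2))
print('grip top',[ontool(p,.1505) for p in((246,640),(362,640),(302,585),(302,708))])
```

```text
t11.85 p [495.6 146.6 353.9] psi 1.320 F [-0.6 -0.1 -1.1] open 13.3 j [ 0.27  0.27  1.77 -0.    1.1   0.52] tilt [ 0.5 -0. ]
tip front [  3.21   0.65 221.  ] [  1.73  -3.42 218.5 ] [  1.72   4.87 218.5 ]
(243, 400) [ -9.97 -16.47] [ -0.93  -9.98 248.9 ]
(353, 400) [  9.86 -16.51] [ -0.95   9.85 248.91]
(298, 448) [ -0.08 -25.62] [-1.007e+01 -8.000e-02  2.489e+02]
(298, 334) [-0.03 -4.24] [ 1.1310e+01 -5.0000e-02  2.4891e+02]
grip top [array([  2.59,  -5.25, 150.5 ]), array([  2.58,   6.9 , 150.5 ]), array([  8.88,   0.62, 150.5 ]), array([ -5.45,   0.61, 150.5 ])]
```

```bash
python3 -m crank '[{"gripper":1,"tx":0.1,"ty":-0.07,"tz":0.6,"twist":0},{"gripper":1,"tx":0,"ty":0,"tz":0.8,"twist":0},{"gripper":1,"tx":0,"ty":0,"tz":0.8,"twist":0},{"gripper":1,"tx":0,"ty":0,"tz":0.2,"twist":0},{"gripper":1,"tx":0,"ty":0,"tz":0,"twist":0}]';python3 -c "
from h import *
st()"; python3 -m crank '[{"gripper":1,"tx":0,"ty":0,"tz":0.1,"twist":0},{"gripper":1,"tx":0,"ty":0,"tz":0,"twist":0},{"gripper":1,"tx":0,"ty":0,"tz":0.1,"twist":0},{"gripper":1,"tx":0,"ty":0,"tz":0,"twist":0},{"gripper":1,"tx":0,"ty":0,"tz":0,"twist":0}]';python3 -c "
from h import *
o,R_=st();print(hol(o['position']))"
```

```text
clock: 12.35
position: [0.4948, 0.1484, 0.3289]
tool_rot: [-2.481, -1.927, 0.002]
force: [-0.5, 0.7, -0.1]
opening: 0.0131
t12.35 p [494.8 148.4 328.9] psi 1.321 F [-0.5  0.7 -0.1] open 13.1 j [ 0.27  0.29  1.81 -0.    1.04  0.52] tilt [-1.5 -0.6]
clock: 12.85
position: [0.495, 0.1484, 0.3278]
tool_rot: [2.481, 1.927, 0.0]
force: [-0.8, 0.1, -0.6]
opening: 0.0128
t12.85 p [495.  148.4 327.8] psi 1.321 F [-0.8  0.1 -0.6] open 12.8 j [ 0.27  0.29  1.81 -0.    1.04  0.52] tilt [0.2 0. ]
[ -1.21 -14.04]
```

```bash
python3 -m crank '[{"gripper":1,"tx":0,"ty":0.05,"tz":0.1,"twist":0},{"gripper":1,"tx":0,"ty":0,"tz":0,"twist":0},{"gripper":1,"tx":0,"ty":0,"tz":0,"twist":0},{"gripper":1,"tx":0,"ty":0,"tz":0,"twist":0},{"gripper":1,"tx":0,"ty":0,"tz":0,"twist":0}]';python3 -m crank '[{"gripper":1,"tx":0,"ty":0,"tz":0.1,"twist":0},{"gripper":1,"tx":0,"ty":0,"tz":0,"twist":0},{"gripper":1,"tx":0,"ty":0,"tz":0,"twist":0},{"gripper":1,"tx":0,"ty":0,"tz":0,"twist":0},{"gripper":1,"tx":0,"ty":0,"tz":0,"twist":0}]';python3 -c "
from h import *
o,R_=st();print(hol(o['position']))"
```

```text
clock: 13.35
position: [0.4955, 0.1483, 0.3267]
tool_rot: [2.481, 1.927, -0.0]
force: [-0.5, -0.1, -1.2]
opening: 0.0134
clock: 13.85
position: [0.4955, 0.1483, 0.326]
tool_rot: [2.481, 1.927, 0.001]
force: [-0.5, -0.9, 3.3]
opening: 0.0133
t13.85 p [495.5 148.3 326. ] psi 1.321 F [-0.5 -0.9  3.3] open 13.3 j [ 0.27  0.3   1.81 -0.    1.03  0.52] tilt [0.6 0.1]
[ -0.65 -14.01]
```

```bash
python3 -m crank '[{"gripper":1,"tx":0,"ty":0,"tz":-0.18,"twist":0},{"gripper":1,"tx":0.2,"ty":0,"tz":0,"twist":0},{"gripper":1,"tx":0.3,"ty":0,"tz":0,"twist":0},{"gripper":1,"tx":0.3,"ty":0,"tz":0,"twist":0},{"gripper":1,"tx":0.2,"ty":0,"tz":0,"twist":0}]';python3 -m crank '[{"gripper":1,"tx":0.1,"ty":0,"tz":0,"twist":0},{"gripper":1,"tx":0.1,"ty":0,"tz":0,"twist":0},{"gripper":1,"tx":0.1,"ty":0,"tz":0,"twist":0},{"gripper":1,"tx":0,"ty":0,"tz":0,"twist":0},{"gripper":1,"tx":0,"ty":0,"tz":0,"twist":0}]';python3 -c "
from h import *
o,R_=st();print(hol(o['position']))
im=cams.grab_frame('wrist');cv2.imwrite('pics/w14.png',im)
crop(im,200,120,350,300,4,'pics/w14c.png')
"
```

```text
clock: 14.35
position: [0.4979, 0.1579, 0.3272]
tool_rot: [2.48, 1.928, -0.002]
force: [-0.8, -3.0, -0.3]
opening: 0.0132
clock: 14.85
position: [0.4986, 0.1608, 0.3273]
tool_rot: [2.481, 1.927, -0.001]
force: [-0.7, -2.4, -2.0]
opening: 0.0129
t14.85 p [498.6 160.8 327.3] psi 1.321 F [-0.7 -2.4 -2. ] open 12.9 j [ 0.29  0.3   1.8  -0.    1.04  0.54] tilt [-0.5 -0.4]
[-0.78 -1.17]
```

View pics/w14c.png

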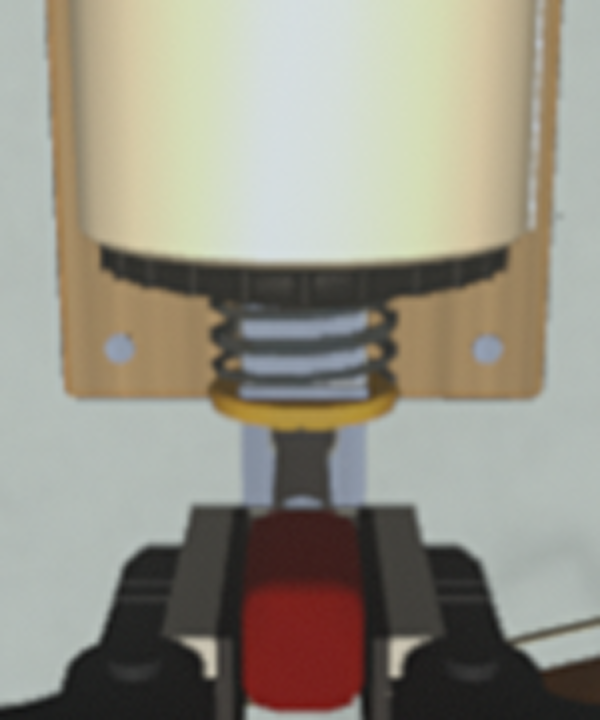

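```bash
python3 -m crank '[{"gripper":1,"tx":0.05,"ty":0,"tz":0,"twist":0},{"gripper":1,"tx":0,"ty":0,"tz":0.1,"twist":0},{"gripper":1,"tx":0,"ty":0,"tz":0.1,"twist":0},{"gripper":1,"tx":0,"ty":0,"tz":0.1,"twist":0},{"gripper":1,"tx":0,"ty":0,"tz":0,"twist":0}]';python3 -c "
from h import *
o,R_=st();print(hol(o['position']))"
```

```text
clock: 15.4
position: [0.4989, 0.1614, 0.3245]
tool_rot: [2.481, 1.927, 0.001]
force: [-0.2, -2.9, -0.1]
opening: 0.0128
t15.40 p [498.9 161.4 324.5] psi 1.321 F [-0.2 -2.9 -0.1] open 12.8 j [ 0.29  0.31  1.8  -0.    1.03  0.54] tilt [0.6 0. ]
[-0.61 -0.51]
```

```bash
python3 -m crank '[{"gripper":1,"tx":0,"ty":0,"tz":0.1,"twist":0},{"gripper":1,"tx":0,"ty":0,"tz":0.1,"twist":0},{"gripper":1,"tx":0,"ty":0,"tz":0.1,"twist":0},{"gripper":1,"tx":0,"ty":0,"tz":0.1,"twist":0},{"gripper":1,"tx":0,"ty":0,"tz":0,"twist":0}]';python3 -c "
from h import *
o,R_=st();print(hol(o['position']))"
```

```text
clock: 15.9
position: [0.4988, 0.1614, 0.3203]
tool_rot: [-2.481, -1.927, 0.0]
force: [0.2, -2.0, 0.6]
opening: 0.0128
t15.90 p [498.8 161.4 320.3] psi 1.321 F [ 0.2 -2.   0.6] open 12.8 j [ 0.29  0.31  1.81 -0.    1.02  0.54] tilt [-0.2 -0.1]
[-0.72 -0.53]
```

```bash
python3 -m crank '[{"gripper":1,"tx":0,"ty":0,"tz":0.2,"twist":0},{"gripper":1,"tx":0,"ty":0,"tz":0.2,"twist":0},{"gripper":1,"tx":0,"ty":0,"tz":0.2,"twist":0},{"gripper":1,"tx":0,"ty":0,"tz":0.2,"twist":0},{"gripper":1,"tx":0,"ty":0,"tz":0.2,"twist":0}]';python3 -c "
from h import *
o,R_=st();print(hol(o['position']))"
```

```text
clock: 16.4
position: [0.4987, 0.1613, 0.3103]
tool_rot: [2.481, 1.927, -0.0]
force: [-1.4, -2.9, 1.2]
opening: 0.0132
t16.40 p [498.7 161.3 310.3] psi 1.321 F [-1.4 -2.9  1.2] open 13.2 j [ 0.29  0.32  1.82 -0.    1.    0.54] tilt [-0.1 -0.1]
[-0.74 -0.57]
```

```bash
python3 -m crank '[{"gripper":1,"tx":0,"ty":0,"tz":0.3,"twist":0},{"gripper":1,"tx":0,"ty":0,"tz":0.3,"twist":0},{"gripper":1,"tx":0,"ty":0,"tz":0.3,"twist":0},{"gripper":1,"tx":0,"ty":0,"tz":0.3,"twist":0},{"gripper":1,"tx":0,"ty":0,"tz":0.2,"twist":0}]';python3 -c "
from h import *
o,R_=st();print(hol(o['position']))"
```

```text
clock: 16.9
position: [0.4987, 0.1614, 0.2961]
tool_rot: [-2.481, -1.927, 0.0]
force: [-0.8, -2.8, 1.0]
opening: 0.0129
t16.90 p [498.7 161.4 296.1] psi 1.321 F [-0.8 -2.8  1. ] open 12.9 j [0.29 0.34 1.84 0.   0.97 0.54] tilt [-0.3 -0.1]
[-0.75 -0.53]
```

```bash
python3 -m crank '[{"gripper":1,"tx":0,"ty":0,"tz":0.1,"twist":0},{"gripper":1,"tx":0,"ty":0,"tz":0.1,"twist":0},{"gripper":1,"tx":0,"ty":0,"tz":0.1,"twist":0},{"gripper":1,"tx":0,"ty":0,"tz":0.1,"twist":0},{"gripper":1,"tx":0,"ty":0,"tz":0.05,"twist":0}]';python3 -c "
from h import *
o,R_=st();print(hol(o['position']))"
```

```text
clock: 17.4
position: [0.4988, 0.1613, 0.292]
tool_rot: [2.481, 1.927, 0.0]
force: [-2.0, -3.5, 4.8]
opening: 0.0131
t17.40 p [498.8 161.3 292. ] psi 1.321 F [-2.  -3.5  4.8] open 13.1 j [ 0.29  0.34  1.84 -0.    0.96  0.54] tilt [ 0.1 -0. ]
[-0.68 -0.54]
```

```bash
python3 -m crank '[{"gripper":1,"tx":0,"ty":0,"tz":0.1,"twist":0},{"gripper":1,"tx":0,"ty":0,"tz":0,"twist":0},{"gripper":1,"tx":0,"ty":0,"tz":0,"twist":0},{"gripper":1,"tx":0,"ty":0,"tz":0,"twist":0},{"gripper":1,"tx":0,"ty":0,"tz":0,"twist":0}]';python3 -c "
from h import *
o,R_=st();print(hol(o['position']));cv2.imwrite('pics/w15.png',cams.grab_frame('wrist'));crop(cams.grab_frame('scene'),200,200,310,300,6,'pics/s15.png')"
```

```text
clock: 17.9
position: [0.4987, 0.1613, 0.2919]
tool_rot: [2.481, 1.927, 0.001]
force: [-2.7, -3.3, 7.6]
opening: 0.013
t17.90 p [498.7 161.3 291.9] psi 1.321 F [-2.7 -3.3  7.6] open 13.0 j [ 0.29  0.34  1.84 -0.    0.96  0.54] tilt [0.6 0.1]
[-0.75 -0.56]
```

View pics/w15.png

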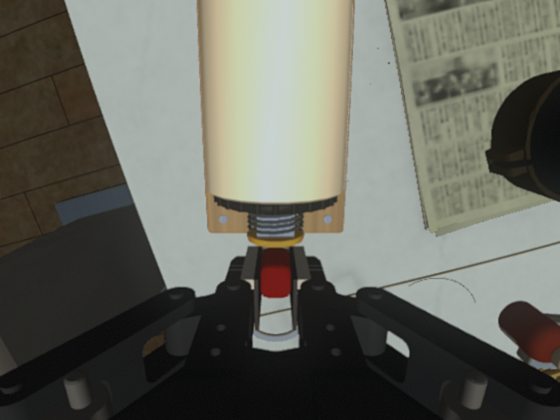

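View pics/s15.png

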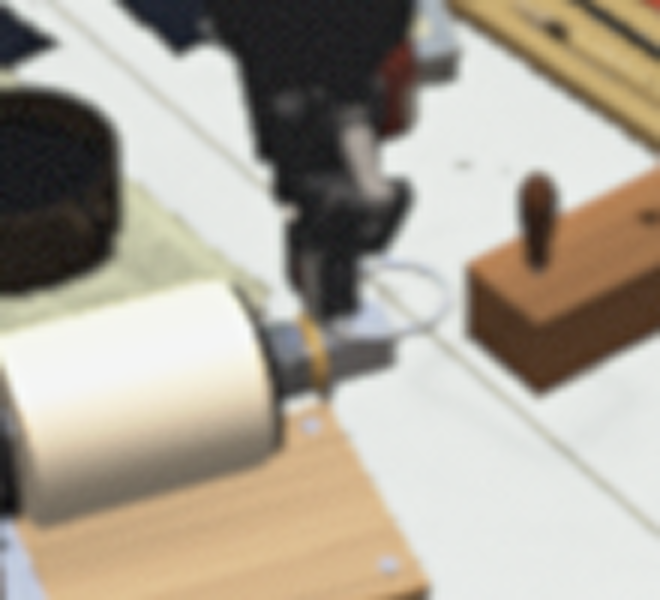

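```bash
python3 -m crank '[{"gripper":-0.2,"tx":0,"ty":0,"tz":-0.1,"twist":0},{"gripper":-0.2,"tx":0,"ty":0,"tz":0,"twist":0},{"gripper":-0.2,"tx":0,"ty":0,"tz":0,"twist":0},{"gripper":-0.2,"tx":0,"ty":0,"tz":0,"twist":0},{"gripper":-0.2,"tx":0,"ty":0,"tz":0,"twist":0}]';python3 -m crank '[{"gripper":-0.2,"tx":0,"ty":0,"tz":-0.5,"twist":0},{"gripper":-0.2,"tx":0,"ty":0,"tz":-1,"twist":0},{"gripper":-0.2,"tx":0,"ty":0,"tz":-2,"twist":0},{"gripper":-0.2,"tx":0,"ty":0,"tz":-2,"twist":0},{"gripper":-0.2,"tx":0,"ty":0,"tz":-2,"twist":0}]'; python3 -c "
from h import *
o,R_=st();im=cams.grab_frame('wrist');cv2.imwrite('pics/w16.png',im);crop(im,200,140,350,320,4,'pics/w16c.png');crop(cams.grab_frame('scene'),200,200,310,300,6,'pics/s16.png')"
```

```text
clock: 18.5
position: [0.4988, 0.1615, 0.2919]
tool_rot: [-2.481, -1.927, -0.0]
force: [0.0, -0.3, -0.0]
opening: 0.0509
clock: 19.0
position: [0.4988, 0.1613, 0.3687]
tool_rot: [2.481, 1.927, 0.001]
force: [0.2, 0.2, -0.4]
opening: 0.0512
t19.00 p [498.8 161.3 368.7] psi 1.321 F [ 0.2  0.2 -0.4] open 51.2 j [ 0.29  0.27  1.74 -0.    1.14  0.54] tilt [1.  0.3]
```

View pics/w16c.png

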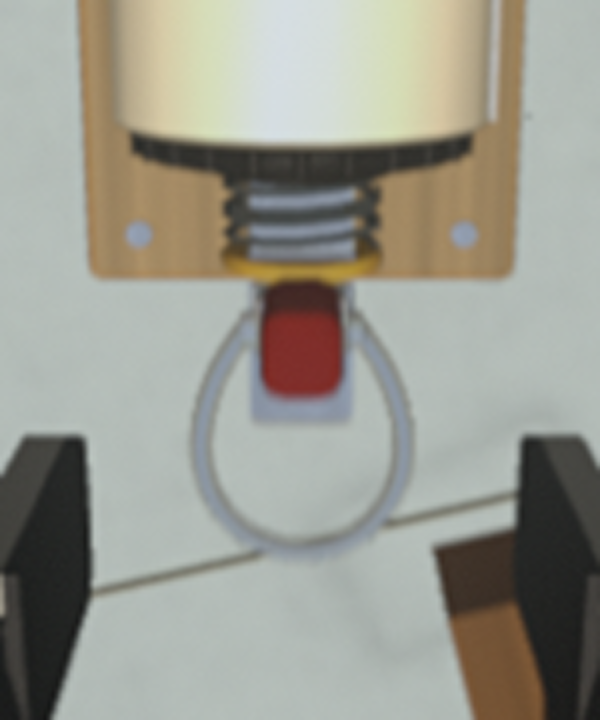

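View pics/s16.png

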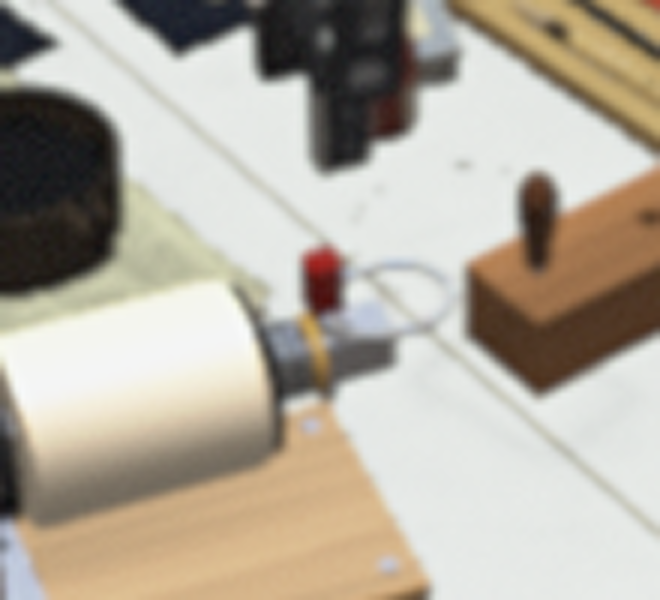

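Run:
```python
from h import *
i=cams.camera_info('wrist');o,Rt=st();print(hol(o['position']))
C=lambda x,y:(200+x/4-.375,140+y/4-.375)
for p,z in(((302,552),.111),((302,422),.105)):print(hol(onz(i,[C(*p)],z)[0]))
t=np.array([-.7,-48]);hx=np.array([np.cos(HY),np.sin(HY)]);hy=np.array([-np.sin(HY),np.cos(HY)])
P=np.array([.4996,.1617])+(t[0]*hx+t[1]*hy)/1000;towards([*P,.300],o,Rt)
```

```text
t19.10 p [499.5 161.5 370.5] psi 1.321 F [ 0.3 -0.  -0.2] open 51.2 j [ 0.29  0.26  1.73 -0.    1.14  0.54] tilt [7.1 2.1]
[-0.07 -0.18]
[  2.17 -51.67]
[  2.23 -26.29]
shift cm [-4.81 -0.11  7.04]
```

```bash
python3 -m crank '[{"gripper":1,"tx":-2,"ty":0,"tz":0,"twist":0},{"gripper":1,"tx":-2.75,"ty":0,"tz":0,"twist":0},{"gripper":1,"tx":0,"ty":0,"tz":2,"twist":0},{"gripper":1,"tx":0,"ty":0,"tz":2,"twist":0},{"gripper":1,"tx":0,"ty":0,"tz":1.7,"twist":0}]';python3 -m crank '[{"gripper":1,"tx":0,"ty":0,"tz":0.6,"twist":0},{"gripper":1,"tx":0,"ty":0,"tz":0.6,"twist":0},{"gripper":1,"tx":0,"ty":0,"tz":0,"twist":0},{"gripper":1,"tx":0,"ty":0,"tz":0,"twist":0},{"gripper":1,"tx":0,"ty":0,"tz":0,"twist":0}]'; python3 -c "
from h import *
o,R_=st();print(hol(o['position']));im=cams.grab_frame('wrist');cv2.imwrite('pics/w17.png',im);crop(cams.grab_frame('scene'),200,200,310,300,6,'pics/s17.png')"
```

```text
clock: 19.6
position: [0.4866, 0.1149, 0.3089]
tool_rot: [-2.481, -1.926, 0.001]
force: [0.0, -0.6, 0.5]
opening: -0.0001
clock: 20.1
position: [0.4873, 0.1154, 0.2987]
tool_rot: [2.48, 1.927, 0.002]
force: [-0.3, -0.1, -0.4]
opening: -0.0002
t20.10 p [487.3 115.4 298.7] psi 1.321 F [-0.3 -0.1 -0.4] open -0.2 j [ 0.21  0.3   1.89 -0.    0.95  0.46] tilt [1.5 0.2]
[ -0.51 -47.88]
```

View pics/w17.png

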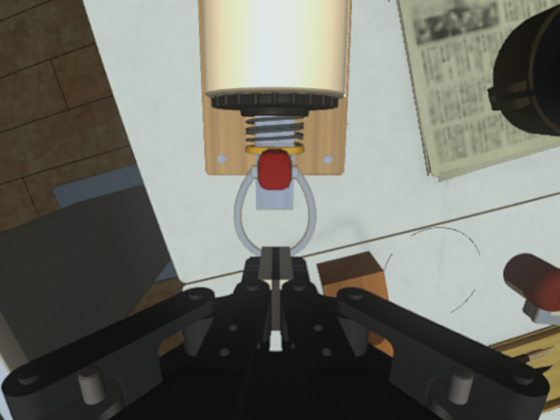

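View pics/s17.png

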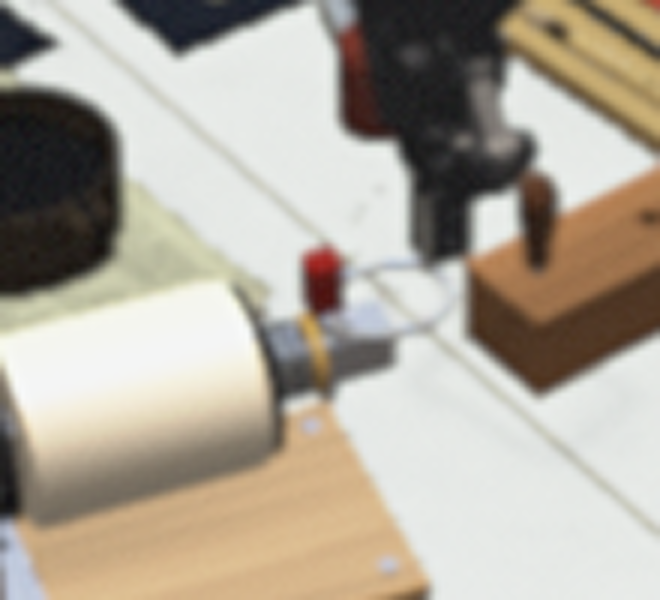

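```bash
python3 -m crank '[{"gripper":1,"tx":0,"ty":0,"tz":0.5,"twist":0},{"gripper":1,"tx":0,"ty":0,"tz":0.5,"twist":0},{"gripper":1,"tx":0,"ty":0,"tz":0.4,"twist":0},{"gripper":1,"tx":0,"ty":0,"tz":0.3,"twist":0},{"gripper":1,"tx":0,"ty":0,"tz":0.3,"twist":0}]'; python3 -m crank '[{"gripper":1,"tx":0,"ty":0,"tz":0.3,"twist":0},{"gripper":1,"tx":0,"ty":0,"tz":0.3,"twist":0},{"gripper":1,"tx":0,"ty":0,"tz":0.3,"twist":0},{"gripper":1,"tx":0,"ty":0,"tz":0.3,"twist":0},{"gripper":1,"tx":0,"ty":0,"tz":0.3,"twist":0}]';python3 -c "
from h import *
o,R_=st();print(hol(o['position']));im=cams.grab_frame('wrist');cv2.imwrite('pics/w18.png',im);crop(cams.grab_frame('scene'),200,200,310,300,6,'pics/s18.png')"
```

```text
clock: 20.7
position: [0.4871, 0.1154, 0.2776]
tool_rot: [-2.481, -1.927, 0.0]
force: [0.1, 1.6, 0.1]
opening: -0.0
clock: 21.2
position: [0.487, 0.1153, 0.2627]
tool_rot: [2.481, 1.927, -0.0]
force: [0.8, -0.2, -0.0]
opening: 0.0
t21.20 p [487.  115.3 262.7] psi 1.321 F [ 0.8 -0.2 -0. ] open 0.0 j [ 0.21  0.34  1.93 -0.    0.86  0.46] tilt [-0.2 -0.2]
[ -0.76 -48.1 ]
```

View pics/w18.png

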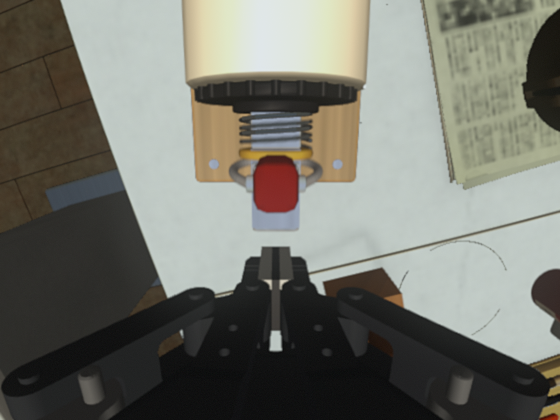

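View pics/s18.png

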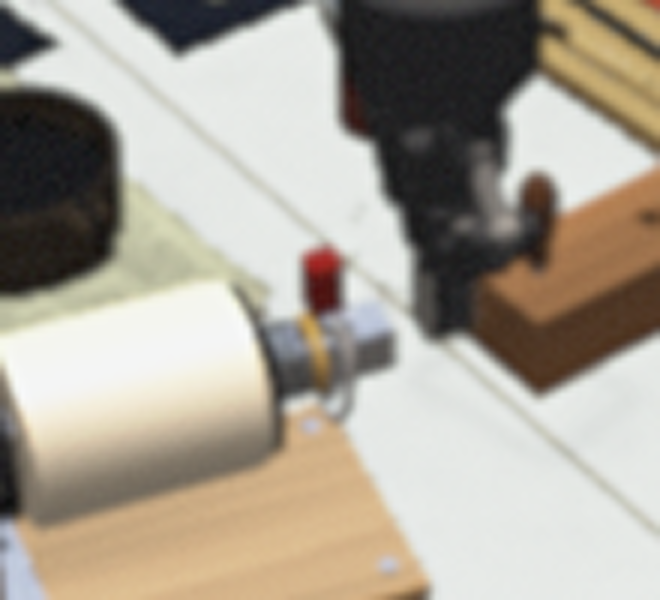

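```bash
python3 -m crank '[{"gripper":1,"tx":-0.3,"ty":0,"tz":-1,"twist":0},{"gripper":1,"tx":0,"ty":0,"tz":-2.5,"twist":0},{"gripper":1,"tx":0,"ty":0,"tz":-3,"twist":0},{"gripper":1,"tx":0,"ty":0,"tz":-3,"twist":0},{"gripper":1,"tx":0,"ty":0,"tz":-2,"twist":0}]'; python3 -m crank '[{"gripper":1,"tx":-3,"ty":0,"tz":0,"twist":0},{"gripper":1,"tx":-3,"ty":0,"tz":0,"twist":0},{"gripper":1,"tx":0,"ty":0,"tz":0,"twist":0},{"gripper":1,"tx":0,"ty":0,"tz":0,"twist":0},{"gripper":1,"tx":0,"ty":0,"tz":0,"twist":0}]';python3 -c "
from h import *
o,R_=st();im=cams.grab_frame('wrist');crop(im,200,0,350,150,4,'pics/w19c.png');b=cams.grab_frame('scene');crop(b,200,200,310,300,6,'pics/s19.png');cv2.imwrite('pics/s19f.png',b);cv2.imwrite('pics/w19.png',im)"
```

```text
clock: 21.8
position: [0.4863, 0.1123, 0.3812]
tool_rot: [2.48, 1.926, 0.006]
force: [-1.1, -0.6, 0.4]
opening: 0.0001
clock: 22.3
position: [0.4716, 0.0546, 0.3784]
tool_rot: [2.481, 1.927, 0.001]
force: [0.1, 0.5, -0.7]
opening: 0.0001
t22.30 p [471.6  54.6 378.4] psi 1.321 F [ 0.1  0.5 -0.7] open 0.1 j [0.09 0.18 1.82 0.   1.13 0.34] tilt [0.9 0.3]
```

View pics/w19.png

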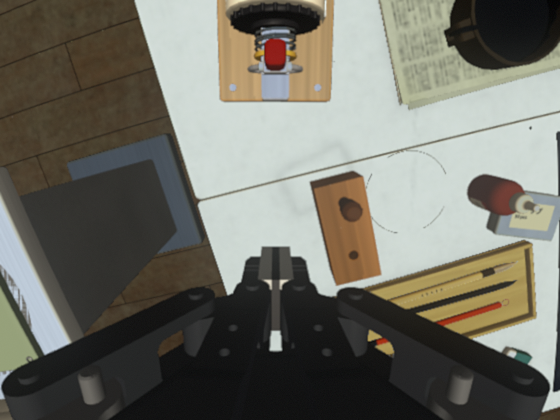

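View pics/s19.png

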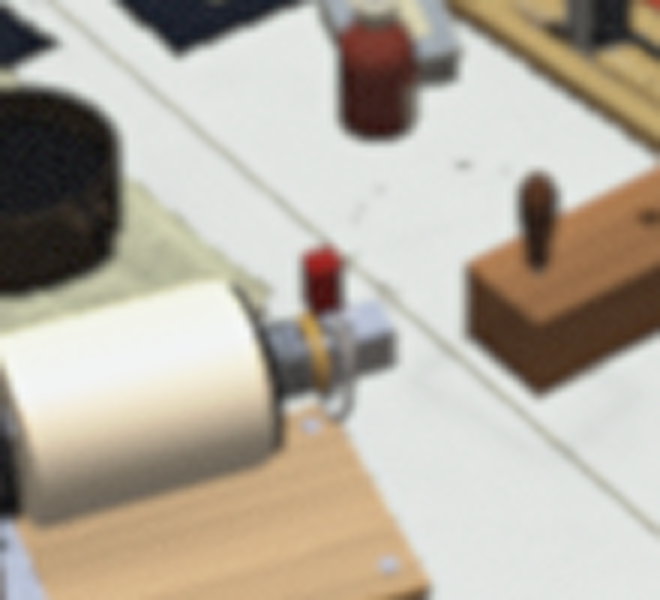

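View pics/s19f.png

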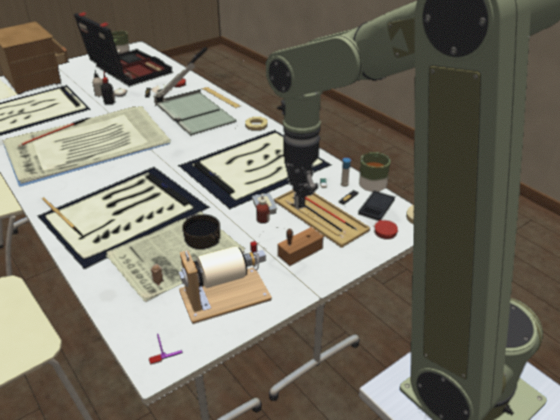

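```bash
python3 -c "
from rig import env, cams, close_job
print(close_job())"
```

```text
the job is handed in; nothing more can be done
None
```

I handed the job in at about 22 s on the robot's clock, with every step done in the order asked. The hand-in gives no verdict, so the results below are from my own checks.

- **Collar:** I pushed it along the spindle at about 3 N of drag. It stopped against the roll, and pushing 2 mm further only raised the force to 12 N. The later pictures show it flush with the roll.
- **Pin:** I took the red-gripped linch pin from the tool block, not the purple look-alike lying on the table. It pushed the washer back and went down through the hole with almost no force. The shoulder met the bar at the expected height (34 mm below first touch), with about 8 N on it, and the ring faced the free end.
- **Ring:** It snapped shut when pushed down. The last scene picture shows it hanging under the spindle, with the pin still seated and upright and the washer pressing against it.
- **Surroundings:** The last pictures show nothing else disturbed, with the gripper well clear.

Two things disagreed along the way. The wrist camera read about 0.7–1 mm off sideways, which I corrected using the fingers and the pin's tip. Some pictures were taken while the arm was still settling, so I measured again or relied on touch.

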